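# Rack the strip-tube cases on the sloped stand

### The job

Stack the three strip-tube cases on the sloped stand: the large blue one at the bottom, green on it, orange on top, right way up, each pushed back against the backstop, square and centred on the black stripe, with the latch end facing out, away from the backstop. Set each one down gently rather than dropping it, let go of it before fetching the next, and leave the tube rack, the bottle, the beaker and everything else on the bench where they stand.

Things in the scene. Friction and masses are not known exactly. Their poses are not given: they have to be found in the camera images.
- tray: the stand's white L-shaped holder: floor 135 mm deep, 130 wide, sloping down 27 degrees to a 105 mm high backstop plate, square to it, at its low end; no side walls; 14 mm black stripe down the middle. Origin: mid-width in the corner of floor and backstop faces, 32 mm above the bench. x up the slope from the backstop, y along the width, z off the floor along the backstop
- stand: the grey foot (170 by 130 mm) that carries the holder, fixed to the bench on the robot's left or right. Origin: centre of its underside; z up, x level, in the direction the holder opens, to the robot's left, 65 to 105 degrees counter-clockwise from world +x. The holder's corner lies 50 mm behind this origin
- blue_case_center (a point): the blue case, a closed plastic box 120 mm long (x), 60 mm wide (y), 46 mm high (z), about 200 g, lying flat on the bench, its yaw varying widely. The point is its centre, half-way up. Its x axis points to the latch end, marked by a black latch tab on that end face (3 mm proud) and a white band across the lid beside it.
- blue_case_latch (a point): the middle of the blue case's latch end face, half-way up, 60 mm from its centre along the case's x; axes as the case's
- green_case_center (a point): the green case, a closed plastic box 106 mm long (x), 56 mm wide (y), 42 mm high (z), about 160 g, lying flat on the bench, its yaw varying widely. The point is its centre, half-way up. Its x axis points to the latch end, marked by a black latch tab on that end face (3 mm proud) and a white band across the lid beside it.
- green_case_latch (a point): the middle of the green case's latch end face, half-way up, 53 mm from its centre along the case's x; axes as the case's
- orange_case_center (a point): the orange case, a closed plastic box 92 mm long (x), 52 mm wide (y), 38 mm high (z), about 130 g, lying flat on the bench, its yaw varying widely. The point is its centre, half-way up. Its x axis points to the latch end, marked by a black latch tab on that end face (3 mm proud) and a white band across the lid beside it.
- orange_case_latch (a point): the middle of the orange case's latch end face, half-way up, 46 mm from its centre along the case's x; axes as the case's
- tube_rack_center (a point): bystander: a black rack of tube strips, 90 mm (x) by 56 mm (y), 35 mm high with the tubes, loose. The point is its centre, 14 mm above the bench
- reagent_center (a point): bystander: an amber bottle with a white cap, 54 mm across, 95 mm high, loose. The point is its centre, half-way up
- beaker_center (a point): bystander: a clear open beaker, 60 mm across the rim, 70 mm high, loose. The point is its centre, half-way up
- centrifuge: bystander: a fixed round mini centrifuge, 136 mm across, 103 mm high with its amber dome, on the side opposite to the stand. Origin: centre of its underside
Not all that is in view belongs to the job. Of the things that look like the part that bears tube_rack_center, take the one that is farthest to the robot's left at the start.

How it is judged:
On the way, in this order (a step that is already met when the one before it is completed fails the run):
1. the blue case stands on the slope against the backstop, released (x of blue_case_center in the frame of tray between 0.056 and 0.066 m and y of blue_case_center in the frame of tray between -0.012 and 0.012 m and z of blue_case_center in the frame of tray between 0.018 and 0.028 m and x of blue_case_latch in the frame of tray above 0.108 m and angle between the z axis of blue_case_center and the z axis of tray, either way round below 0.09 rad and angle between the x axis of blue_case_center and the x axis of tray, either way round below 0.12 rad and angle between blue_case_center's own z axis and vertical below 1 rad and contact force between blue_case and the fingers below 0.05 N), for 0.2 s.
2. the green case stands on the blue one against the backstop, released (x of blue_case_center in the frame of tray between 0.056 and 0.066 m and y of blue_case_center in the frame of tray between -0.012 and 0.012 m and z of blue_case_center in the frame of tray between 0.018 and 0.028 m and x of blue_case_latch in the frame of tray above 0.108 m and angle between the z axis of each of blue_case_center, green_case_center and the z axis of tray, either way round below 0.09 rad and angle between the x axis of each of blue_case_center, green_case_center and the x axis of tray, either way round below 0.12 rad and angle between each of blue_case_center, green_case_center's own z axis and vertical below 1 rad and x of green_case_center in the frame of tray between 0.049 and 0.059 m and y of green_case_center in the frame of tray between -0.012 and 0.012 m and z of green_case_center in the frame of tray between 0.062 and 0.072 m and x of green_case_latch in the frame of tray above 0.094 m and contact force between green_case and the fingers below 0.05 N), for 0.2 s.
3. the orange case stands on the green one against the backstop, released (x of blue_case_center in the frame of tray between 0.056 and 0.066 m and y of blue_case_center in the frame of tray between -0.012 and 0.012 m and z of blue_case_center in the frame of tray between 0.018 and 0.028 m and x of blue_case_latch in the frame of tray above 0.108 m and angle between the z axis of each of blue_case_center, green_case_center, orange_case_center and the z axis of tray, either way round below 0.09 rad and angle between the x axis of each of blue_case_center, green_case_center, orange_case_center and the x axis of tray, either way round below 0.12 rad and angle between each of blue_case_center, green_case_center, orange_case_center's own z axis and vertical below 1 rad and x of green_case_center in the frame of tray between 0.049 and 0.059 m and y of green_case_center in the frame of tray between -0.012 and 0.012 m and z of green_case_center in the frame of tray between 0.062 and 0.072 m and x of green_case_latch in the frame of tray above 0.094 m and x of orange_case_center in the frame of tray between 0.042 and 0.052 m and y of orange_case_center in the frame of tray between -0.012 and 0.012 m and z of orange_case_center in the frame of tray between 0.102 and 0.112 m and x of orange_case_latch in the frame of tray above 0.08 m and contact force between orange_case and the fingers below 0.05 N), for 0.2 s.
At the end, for the whole second after the job is handed in: Blue, green, orange stacked upward on the slope, released, at rest, latches out: back end within 6 mm of the backstop, centre within 12 mm of the stripe line and 5 mm of its close-stacked height, flat within 0.09 rad, square within 0.12 rad; rack, bottle and beaker upright (all of step 3 and contact force between each of blue_case, green_case and the fingers below 0.05 N and linear speed of each of blue_case, green_case, orange_case below 0.02 m/s and angle between each of tube_rack_center, reagent_center, beaker_center's own z axis and vertical below 0.2 rad); the robot touches nothing.
It fails at once if the tube rack is moved more than 30 mm or tipped (distance of tube_rack_center from where it was at the start of the episode above 0.03 m or angle between tube_rack_center's own z axis and vertical above 0.4 rad).
It fails at once if the reagent is moved more than 30 mm or tipped (distance of reagent_center from where it was at the start of the episode above 0.03 m or angle between reagent_center's own z axis and vertical above 0.4 rad).
It fails at once if the beaker is moved more than 30 mm or tipped (distance of beaker_center from where it was at the start of the episode above 0.03 m or angle between beaker_center's own z axis and vertical above 0.4 rad).
It fails at once if a case is dropped: it moves faster than 0.5 m/s while no finger touches it ((linear speed of blue_case above 0.5 m/s and contact force between blue_case and the fingers below 0.05 N) or (linear speed of green_case above 0.5 m/s and contact force between green_case and the fingers below 0.05 N) or (linear speed of orange_case above 0.5 m/s and contact force between orange_case and the fingers below 0.05 N)).
It also fails if it takes over 72 s, if anything falls off the work surface, if the arm or the gripper's body presses on something with over 40 N, if the wrist force passes 120 N, or if a joint passes its speed limit or range.

### The arm

A 6-joint arm with a two-finger parallel gripper is mounted at the origin on the work surface. World frame = base frame: x ahead of the robot, y to its left, z up, the work surface at z = 0. Lengths are in m, angles in rad, forces in N, time in s.
With the tool pointing down it reaches from about 0.225 to 0.875 m from the base axis. Payload 3.4 kg.
Tool frame: the origin (TCP) lies at the very end of the fingers, on their centre line; the grasp point (between the pads) lies 19 mm behind it (manip.hold_point_z is the distance from the TCP to the grasp point, in m); z points along the fingers, x is the direction in which the jaws open and shut, and the axes are right-handed (so a half turn about z gives the same grasp; the last joint's range is limited). The gripper opens to 85 mm and grips with 20 to 120 N. Pads are 22 mm wide; open, the fingers measure 114 mm over their backs; the gripper's body (76 mm by 85 mm) begins 54 mm behind the grasp point. The pads swing forward as they close: fully open they stand 13 mm farther back than shut.
Start: joints at [-1.233, 0.276, 1.505, -0, 1.361, -0.121], TCP at [0.255, -0.516, 0.231] pointing down, gripper open.
Joint ranges: [-2.89, 2.89], [-0.75, 2.08], [0.22, 2.7], [-1.18, 4.32], [0.11, 2.71], [-2.7, 2.7]. Speed limits (rad/s): [2.57, 2.57, 3.14, 3.14, 3.14, 3.14].

### API

Orientations are given as a unit quaternion [w, x, y, z].
In Python, from rig import telemetry, cams, manip, finder gives the robot as it stands. The module is installed in compiled form; this text tells all that it offers.
- The arm moves only by the tool carry_out, never from a script. Its argument "rows" is a list that holds one entry, the list of rows, each a list of 5 numbers: the gripper's target within -1 to 1 (fully open at 1, half-way at 0, shut at -1), then the shift along the world's x, y, z in cm, then the turn about the world's z in rad. A call has 1 to 12 rows; each row shifts and turns the commanded pose from where the row before left it; what a row does not reach is not made up. A row lasts 1/10 s, in which the tool goes at most 50 mm and 8.59 degrees, less where a joint would pass 70% of its speed; a pose out of reach is approached as far as the arm can. A call with a gripper value outside its range is refused whole. The fingers move at their own pace and stop on an object; "force" is the grip in N (left out, the last holds). Time passes only in rows, so rows that do not move let the fingers close. It gives the time, the measured TCP pose, the force and the opening at its end, in the units of the state.
- telemetry.get_state(): the state, without advancing time (a new reading comes with each control period).
- cams.get_image(name): name is "scene" or "side" or "wrist"; returns a dict with "image" (400x640x3 uint8, red, green, blue), "camera_matrix" (3x3 intrinsics, pixels), "eye" and "attitude" of the camera in the world. Camera axes: x right, y down, z forward; pixel columns grow to the right and rows downward; lengths in m; the calibration is good to about 2 mm. The wrist camera is an equidistant fisheye: a pixel r from the principal point sees the ray r / f radians off the axis. A picture is of the moment at which its call begins. There is no depth.
- manip.sign_off(): hands the job in, once; it reports no verdict.
Trained networks look in a picture, given as the dict that the camera call returned (one of the last four; its "shot" number tells which), for a name from the list of things; names that differ only in an ending like _2 or _b are one class to them, and where a whole thing is asked for, a point or a joint stands for the part that bears it (a point fixed in the world has none). Each returns a list of dicts, best first, with "confidence" (0 to 1); they miss things now and then, are a little off and sometimes report something else, mostly with a low value. They report only what shows in the picture. A call takes as long as a camera call. They do not tell look-alikes from the thing itself.
- finder.boxes_of(picture, thing): "xy" ([column, row] in pixels, amid what is visible of it).
The state is a dict: "clock": time; "qpos": joint angles; "qd": joint speeds; "effort": joint torques, N m; "position": TCP position; "ee_rot": TCP orientation; "contact_force": force on the tool from outside, world axes, zero at the start; "moment": the same for the moment, N m; "width": finger opening in m.
Only numpy, scipy, OpenCV 4.12 (cv2) and the standard library are available. Lean on these libraries where they do the work, as an engineer would, in place of code of your own. Each camera call takes 0.05 s, during which the arm holds its last target.

## Working session

There is one attempt and no reset: what is moved stays moved. The work goes in short steps, Python scripts to look and compute and a tool call to move; the robot and the scene stay as the last step left them, time stands still between calls to the robot, and variables do not carry over. Pictures are saved under pics/ and viewed, and the job is handed in when it is done.

Besides the shell and the picture viewer there is one more tool, called after ">>>" by a JSON object that holds its "op" and its "data", one argument or row to a line. carry_out: Moves the arm, as the interface text tells. Its arguments: {"type":"object","properties":{"rows":{"type":"array","items":{"type":"array","items":{"type":"array","items":{"type":"number"}}}},"force":{"type":"number"}},"required":["rows"]}

```bash
mkdir -p pics; ls
python3 - <<'E'
from rig import telemetry,cams,manip,finder
import cv2,numpy as np
np.set_printoptions(precision=4,suppress=True)
print(telemetry.get_state())
for n in ["scene","side","wrist"]:
    p=cams.get_image(n)
    cv2.imwrite(f"pics/a_{n}.png",p["image"][:,:,::-1])
    print(n,p["camera_matrix"],p["eye"],p["attitude"],p.keys())
    if n!="wrist":
        for t in ["blue_case_center","blue_case_latch","green_case_center","orange_case_center","tube_rack_center","reagent_center","beaker_center","tray","stand","centrifuge"]:
            print(t,[(np.round(d["xy"],1),round(d["confidence"],2)) for d in finder.boxes_of(p,t)[:3]])
print(manip.hold_point_z, telemetry.get_state()["clock"])
E
```

```text
pics
{'clock': 0.0, 'qpos': array([-1.233 ,  0.2766,  1.5061,  0.    ,  1.3607, -0.121 ]), 'qd': array([-0.0009, -0.0012,  0.0002,  0.0005, -0.0007,  0.0008]), 'effort': array([ -0.002 , -41.6777, -24.5806,  -0.0001,   0.0109,   0.    ]), 'position': array([ 0.2545, -0.515 ,  0.2305]), 'ee_rot': array([-0.0006,  0.8494, -0.5278, -0.0007]), 'contact_force': array([-0.5419,  0.023 , -0.2954]), 'moment': array([-0.009 ,  0.0164,  0.0168]), 'width': 0.08525444122232635}
scene [[392.4509   0.     318.2615]
 [  0.     392.4509 202.2369]
 [  0.       0.       1.    ]] [ 0.892  -0.5361  0.9429] [-0.2904  0.9042  0.2996 -0.0913] dict_keys(['image', 'camera_matrix', 'eye', 'attitude', 'shot'])
blue_case_center []
blue_case_latch [(array([333.3, 158.7]), 0.69), (array([267.8, 224.7]), 0.24)]
green_case_center [(array([271.7, 221.6]), 0.98)]
orange_case_center [(array([382.9, 189.3]), 0.9)]
tube_rack_center [(array([300.8, 193.8]), 0.82), (array([205. , 253.9]), 0.72), (array([255.4, 306.7]), 0.67)]
reagent_center [(array([357.7, 224.2]), 0.89)]
beaker_center [(array([326.9, 261.6]), 0.7)]
tray 
[... 388 characters left out ...]
case_latch [(array([302.5, 255.5]), 0.94)]
green_case_center [(array([357.3, 208.3]), 0.58)]
orange_case_center [(array([251.9, 226.3]), 0.85)]
tube_rack_center [(array([328.9, 229.8]), 0.78), (array([392.4, 194.5]), 0.69), (array([304.8, 167.5]), 0.62)]
reagent_center [(array([275.7, 198.6]), 0.65)]
beaker_center [(array([303.5, 185.7]), 0.84)]
tray [(array([234.4, 262.3]), 0.61)]
stand [(array([223.7, 274.1]), 0.92), (array([328.9, 228.8]), 0.7)]
centrifuge []
wrist [[309.7069   0.     318.3488]
 [  0.     309.7069 197.1257]
 [  0.       0.       1.    ]] [ 0.3194 -0.4839  0.373 ] [ 0.1207  0.8409 -0.5222 -0.075 ] dict_keys(['image', 'camera_matrix', 'eye', 'attitude', 'shot'])
0.0187 1.15
```

View pics/a_scene.png

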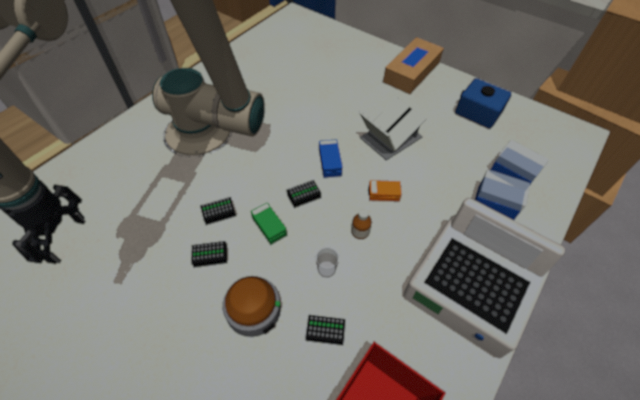

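View pics/a_side.png

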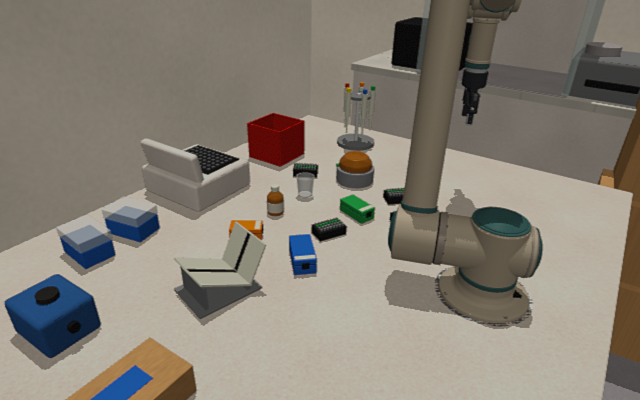

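View pics/a_wrist.png

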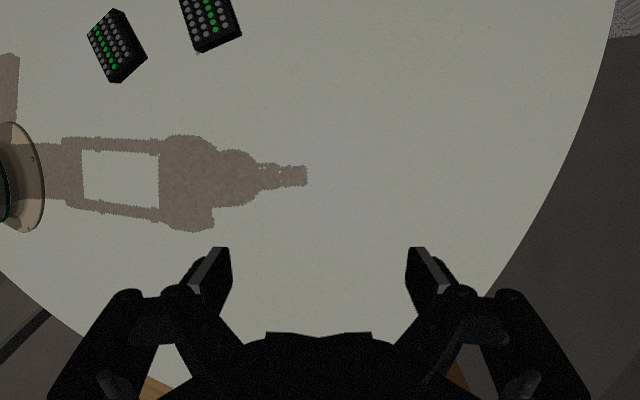

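```bash
cat > h.py <<'E'
import numpy as np,cv2
from scipy.spatial.transform import Rotation as R
from scipy.optimize import minimize
np.set_printoptions(precision=4,suppress=True)
def q2R(q): return R.from_quat([q[1],q[2],q[3],q[0]]).as_matrix()
def proj(P,cam):
    K,e,q,fish=cam
    p=(np.atleast_2d(P)-e)@q2R(q)
    if not fish:
        return np.c_[K[0,0]*p[:,0]/p[:,2]+K[0,2],K[1,1]*p[:,1]/p[:,2]+K[1,2]]
    th=np.arctan2(np.hypot(p[:,0],p[:,1]),p[:,2]); ph=np.arctan2(p[:,1],p[:,0])
    return np.c_[K[0,0]*th*np.cos(ph)+K[0,2],K[0,0]*th*np.sin(ph)+K[1,2]]
def ray(uv,cam):
    K,e,q,fish=cam
    x=(uv[0]-K[0,2])/K[0,0]; y=(uv[1]-K[1,2])/K[1,1]
    if fish:
        r=np.hypot(x,y); d=np.array([np.sin(r)*x/r,np.sin(r)*y/r,np.cos(r)]) if r>0 else np.array([0,0,1.])
    else: d=np.array([x,y,1.])
    return np.array(e),q2R(q)@d
def onz(uv,cam,z):
    e,d=ray(uv,cam); return e+d*(z-e[2])/d[2]
SC=(np.array([[392.4509,0,318.2615],[0,392.4509,202.2369],[0,0,1]]),np.array([0.892,-0.5361,0.9429]),[-0.2904,0.9042,0.2996,-0.0913],False)
SI=(np.array([[454.5473,0,318.1506],[0,454.5473,208.5531],[0,0,1]]),np.array([-0.1345,0.9553,0.7318]),[0.1367,-0.2579,0.8274,-0.4799],False)
def camof(p,n): return (p["camera_matrix"],p["eye"],p["attitude"],n=="wrist")
def boxpts(x,y,yaw,L,W,H,z0=0):
    P=np.array([[a,b,c] for a in(-L/2,L/2) for b in(-W/2,W/2) for c in(0,H)])
    c,s=np.cos(yaw),np.sin(yaw)
    return P@np.array([[c,-s,0],[s,c,0],[0,0,1]]).T+[x,y,z0]
DIM=dict(blue=(.120,.060,.046),green=(.106,.056,.042),orange=(.092,.052,.038))
E
python3 - <<'E'
from h import *
for n,uv in dict(blue=(331,157),green=(269,223),orange=(385,190),rack1=(304,193),rack2=(218,210),rack3=(209,253),rack4=(326,329),bottle=(362,226),beaker=(327,262),cent=(252,305),corner=(392,147)).items():
    print(n,onz(uv,SC,.03))
for n,uv in dict(blue=(303,255),green=(357,209),orange=(247,229),rack1=(329,229)).items():
    print(n,onz(uv,SI,.03))
sc=cv2.imread("pics/a_scene.png");si=cv2.imread("pics/a_side.png")
a=cv2.resize(sc[80:280,180:440],None,fx=3,fy=3,interpolation=cv2.INTER_CUBIC);cv2.imwrite("pics/b_sc.png",a)
a=cv2.resize(si[170:320,160:420],None,fx=3,fy=3,interpolation=cv2.INTER_CUBIC);cv2.imwrite("pics/b_si.png",a)
E
```

```text
blue [0.4409 0.1538 0.03  ]
green [ 0.4453 -0.1464  0.03  ]
orange [0.6421 0.1435 0.03  ]
rack1 [ 0.4593 -0.0073  0.03  ]
rack2 [ 0.3027 -0.1993  0.03  ]
rack3 [ 0.3807 -0.3104  0.03  ]
rack4 [ 0.7413 -0.2886  0.03  ]
bottle [ 0.6555 -0.0013  0.03  ]
beaker [ 0.6424 -0.1474  0.03  ]
cent [ 0.5649 -0.3481  0.03  ]
corner [0.5714 0.3051 0.03  ]
blue [0.4249 0.1676 0.03  ]
green [ 0.4292 -0.1243  0.03  ]
orange [0.6266 0.1585 0.03  ]
rack1 [0.4376 0.0222 0.03  ]
```

View pics/b_sc.png

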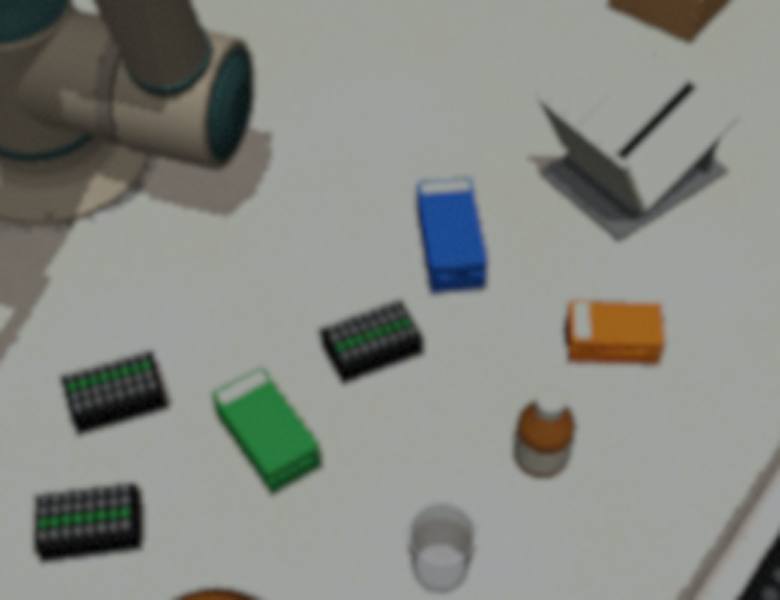

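View pics/b_si.png

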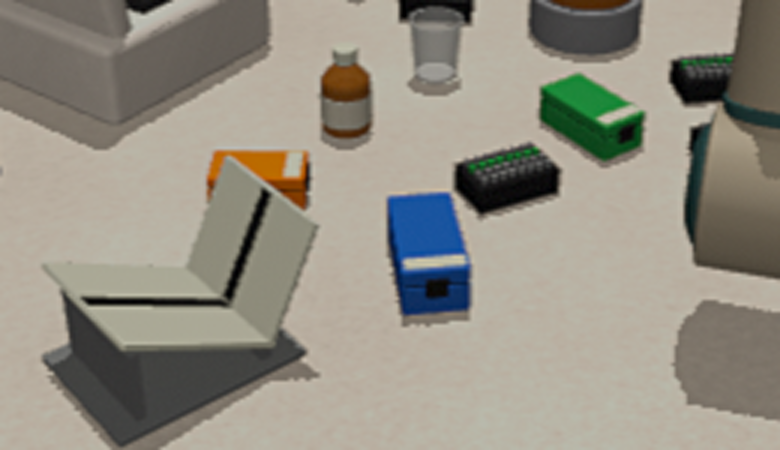

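```bash
cat >> h.py <<'E'
def seg(img,name):  # BGR
    h=cv2.cvtColor(img,cv2.COLOR_BGR2HSV); H,S,V=h[...,0].astype(int),h[...,1],h[...,2]
    r=dict(blue=(105,125,120,60),green=(55,80,100,50),orange=(5,20,150,100))[name]
    return ((H>=r[0])&(H<=r[1])&(S>=r[2])&(V>=r[3]))
E
cat > fit.py <<'E'
from h import *
import sys
def blob(img,name,near,rad=35):
    m=seg(img,name).astype(np.uint8)
    yy,xx=np.mgrid[:m.shape[0],:m.shape[1]]
    m[np.hypot(xx-near[0],yy-near[1])>rad]=0
    return m
def edgefit(name,views,x0):
    L,W,H=DIM[name]
    # silhouette: colored body part hull (all minus band end); use full rendered model faces: lid+sides except white band
    def render(p,cam,shape,S=4):
        c,s=np.cos(p[2]),np.sin(p[2])
        m=np.zeros((shape[0],shape[1]),np.uint8)
        P=boxpts(p[0],p[1],p[2],L,W,H)
        hull=cv2.convexHull(proj(P,cam).astype(np.float32))
        return hull[:,0]
    def cost(p):
        t=0
        for m,cam,bb in views:
            hull=render(p,cam,m.shape)
            a=np.zeros(((bb[3]-bb[1])*4,(bb[2]-bb[0])*4),np.uint8)
            q=((hull-[bb[0]-.5,bb[1]-.5])*4-.5)
            cv2.fillPoly(a,[np.round(q*16).astype(np.int32)],255,shift=4)
            a=cv2.resize(a,None,fx=.25,fy=.25,interpolation=cv2.INTER_AREA)/255.
            t+=np.abs(a-m[bb[1]:bb[3],bb[0]:bb[2]]).sum()
        return t
    best=None
    for dy in(-.15,0,.15):
        r=minimize(cost,[x0[0],x0[1],x0[2]+dy],method="Nelder-Mead",options=dict(initial_simplex=np.array([x0,x0+np.array([.01,0,0]),x0+np.array([0,.01,0]),x0+np.array([0,0,.15])])+[0,0,dy],xatol=1e-5,fatol=.01))
        if best is None or r.fun<best.fun: best=r
    return best
E
python3 - <<'E'
from fit import *
sc=cv2.imread("pics/a_scene.png");si=cv2.imread("pics/a_side.png")
def objmask(img,c,rad,name):
    # object = differs from bench: coloured, white band (brighter), dark latch. fill hull of coloured+white+dark
    m=blob(img,name,c,rad)
    g=img.astype(int); yy,xx=np.mgrid[:img.shape[0],:img.shape[1]]
    near=np.hypot(xx-c[0],yy-c[1])<rad
    ref=np.median(g[near&(m==0)],axis=0)
    return m,ref
for n,c1,c2,x0 in [("blue",(331,157),(303,255),(.435,.16,1.75)),("green",(269,223),(357,209),(.44,-.135,2.1)),("orange",(385,190),(247,229),(.635,.15,3.0))]:
    for c,img in((c1,sc),(c2,si)):
        m=blob(img,n,c); ys,xs=np.nonzero(m); print(n,m.sum(),xs.min(),xs.max(),ys.min(),ys.max())
E
for i in sc si; do python3 - $i <<'E'
import cv2,sys
n=sys.argv[1]
sc=cv2.imread("pics/a_scene.png");si=cv2.imread("pics/a_side.png")
im,(x0,y0,x1,y1)=(sc,(355,70,435,160)) if n=="sc" else (si,(165,215,270,325))
cv2.imwrite(f"pics/c_{n}.png",cv2.resize(im[y0:y1,x0:x1],None,fx=6,fy=5 if n=="si" else 6,interpolation=cv2.INTER_CUBIC))
E
done
```

```text
blue 584 320 341 144 176
blue 758 289 315 234 274
green 657 252 285 207 242
green 591 325 387 191 224
orange 463 367 400 181 220
orange 245 229 262 220 238
```

View pics/c_sc.png

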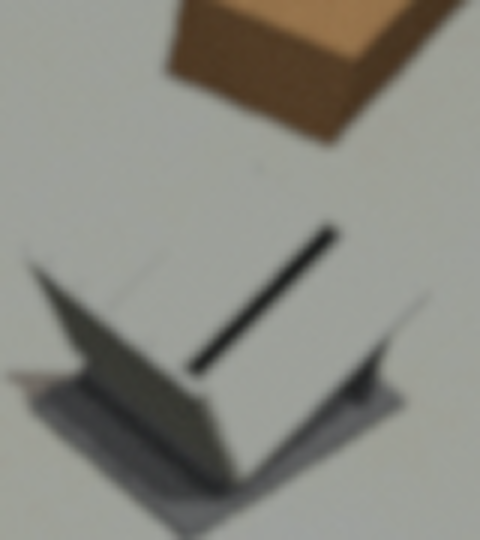

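View pics/c_si.png

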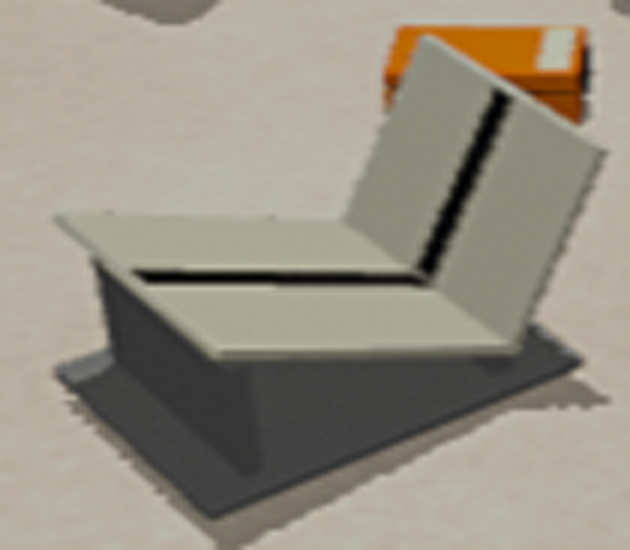

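```bash
cat > tray.py <<'E'
from h import *
from scipy.optimize import least_squares
a=np.radians(27)
def tray2w(T,P):
    xc,yc,yaw=T[:3]; P=np.atleast_2d(P)
    out=P[:,0]*np.cos(a)-P[:,2]*np.sin(a); up=P[:,0]*np.sin(a)+P[:,2]*np.cos(a)+.032
    c,s=np.cos(yaw),np.sin(yaw)
    return np.c_[xc+out*c-P[:,1]*s,yc+out*s+P[:,1]*c,up]
def w2tray(T,X):
    X=np.atleast_2d(X)-[T[0],T[1],.032]; c,s=np.cos(T[2]),np.sin(T[2])
    o=X[:,0]*c+X[:,1]*s; y=-X[:,0]*s+X[:,1]*c; u=X[:,2]
    return np.c_[o*np.cos(a)+u*np.sin(a),y,-o*np.sin(a)+u*np.cos(a)]
E
python3 - <<'E'
from tray import *
si=[((57,217),(.135,-.065,0)),((218,355),(.135,.065,0)),((345,222),(0,-.065,0)),((515,348),(0,.065,0)),((425,37),(0,-.065,.105)),((607,152),(0,.065,.105)),((135,276),(.135,0,0)),((425,282),(0,0,0)),((503,92),(0,0,.105))]
sc=[((30,260),(0,.065,.105)),((205,397),(0,-.065,.105)),((428,295),(.135,-.065,0)),((335,230),(.135,0,0)),((165,250),(.135,.065,0))]
def res(T,which):
    r=[]
    if 's' in which:
        for (u,v),p in si: r.append((proj(tray2w(T,p),SI)[0]-[165+u/6-.4,215+v/5-.4]))
    if 'c' in which:
        for (u,v),p in sc: r.append((proj(tray2w(T,p),SC)[0]-[355+u/6-.4,70+v/6-.4]))
    return np.array(r)
for w in('s','c','sc'):
    f=least_squares(lambda T:res(T,w).ravel(),[.55,.32,1.3],loss="soft_l1")
    print(w,f.x); print(res(f.x,w).T)
E
```

```text
s [0.5189 0.3222 1.3023]
[[ 0.1642  0.3346 -0.3135 -0.4186 -0.1263 -0.6266  0.1075 -0.0646  1.2181]
 [-0.7131 -0.3571  0.0905  0.4026 -0.1996 -0.1867  0.8867  0.3659 -0.1345]]
c [0.5257 0.3116 1.3409]
[[ -0.722    1.0341  -0.6918  -0.6944  12.82  ]
 [ -0.1342   0.4707   0.2772   0.3535 -13.2625]]
sc [0.5203 0.3207 1.3045]
[[  0.2632   0.519   -0.3392  -0.39    -0.1949  -0.6501   0.2495  -0.0622
    1.1732  -0.3909   0.0331  -0.3308   0.2019  14.2459]
 [ -1.1701  -0.9517  -0.3774  -0.1915  -0.6367  -0.7412   0.3658  -0.1611
   -0.6265  -3.0877  -2.0661  -0.9503  -1.1275 -14.9728]]
```

>>> {"op": "carry_out", "data": {
  "rows": [
    [[1, 1.5, 4.8, 0, 0.11], [1, 1.5, 4.8, 0, 0.11], [1, 1.5, 4.8, 0, 0.11], [1, 1.5, 4.8, 0, 0.11], [1, 1.5, 4.8, 0, 0.11], [1, 1.5, 4.8, 0, 0.11], [1, 1.5, 4.8, 0, 0.11], [1, 1.5, 4.8, 0, 0.11], [1, 1.5, 4.8, 0, 0.11], [1, 1.5, 4.8, 0, 0.11], [1, 1.5, 4.8, -1.5, 0.11], [1, 1.5, 4.8, -1.5, 0.1]]
  ]
}}

```text
clock: 2.35
position: [0.4332, 0.0552, 0.2032]
ee_rot: [0.0, 0.995, 0.101, 0.001]
contact_force: [1.8, -1.0, -0.3]
width: 0.0854
```

```bash
cat > look.py <<'E'
from rig import telemetry,cams,manip,finder
from h import *
import sys,pickle
def look(n,tag):
    p=cams.get_image(n); cv2.imwrite(f"pics/{tag}.png",p["image"][:,:,::-1])
    pickle.dump({k:p[k] for k in("image","camera_matrix","eye","attitude")},open(f"pics/{tag}.pkl","wb"))
    return p
def st():
    s=telemetry.get_state(); q=s["ee_rot"]; x=q2R(q)[:,0]
    print("t",round(s["clock"],2),"pos",s["position"],"psi",round(np.arctan2(x[1],x[0]),4),"F",s["contact_force"],"M",s["moment"],"w",round(s["width"],4),"q",s["qpos"])
E
python3 - <<'E'
from look import *
look("wrist","d1"); st()
E
```

```text
t 2.4 pos [0.4334 0.0625 0.2008] psi 0.2095 F [ 2.354   5.2213 -1.4315] M [ 0.2036 -0.0898 -0.0102] w 0.0855 q [-0.0226  0.0886  1.8258  0.0085  1.2271 -0.235 ]
```

View pics/d1.png

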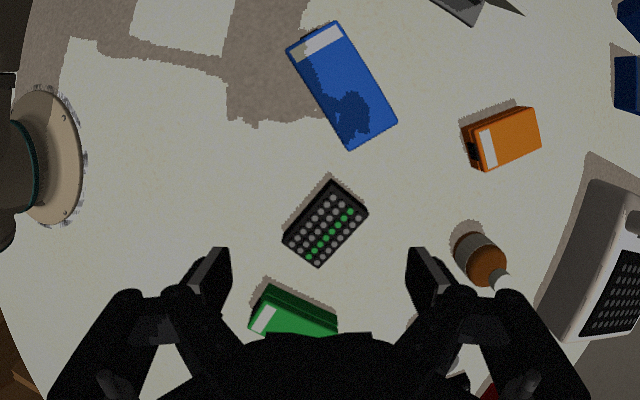

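Run:
```python
from look import *
p=look("wrist","d2"); st()
im=p["image"][:,:,::-1]
cv2.imwrite("pics/d2b.png",cv2.resize(im[0:160,265:465],None,fx=4,fy=3.75,interpolation=cv2.INTER_CUBIC))
cv2.imwrite("pics/d2o.png",cv2.resize(im[85:195,440:560],None,fx=5,fy=5,interpolation=cv2.INTER_CUBIC))
```

```text
t 2.45 pos [0.4322 0.0585 0.2013] psi 0.2067 F [-0.4305 -1.2061 -0.2168] M [-0.0189  0.0363  0.0031] w 0.0854 q [-0.0278  0.0872  1.8261  0.0032  1.2304 -0.2356]
```

View pics/d2b.png

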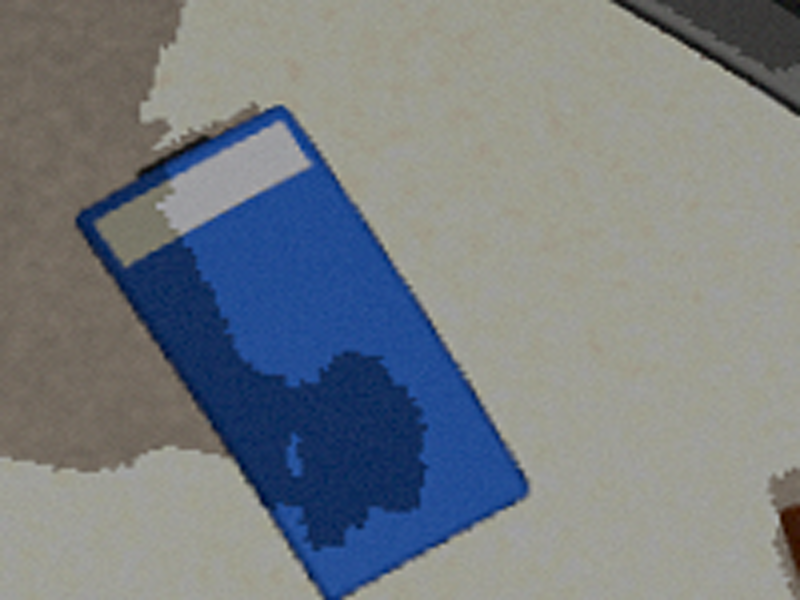

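View pics/d2o.png

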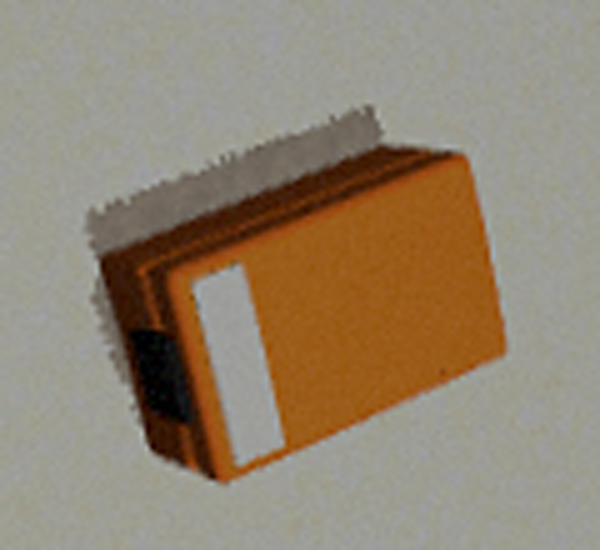

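Run:
```python
from look import *
p=pickle.load(open("pics/d2.pkl","rb")); cam=camof(p,"wrist")
print(cam[1],cam[2])
B=[(265+u/4-.4,v/3.75-.4) for u,v in[(78,218),(280,107),(527,487),(333,599)]]
O=[(440+u/5-.4,85+v/5-.4) for u,v in[(172,272),(225,482),(507,352),(465,157)]]
for n,C in(("blue",B),("orange",O)):
    L,W,H=DIM[n]; X=np.array([onz(c,cam,H)[:2] for c in C])
    d=(X[0]+X[1]-X[2]-X[3])/2
    print(n,X.mean(0),"len",np.linalg.norm(d),"w",np.linalg.norm(X[0]-X[1]),np.linalg.norm(X[2]-X[3]),"yaw",np.arctan2(d[1],d[0]))
    P=boxpts(*X.mean(0),np.arctan2(d[1],d[0]),L,W,H)
    print("scene",proj(P[1::2],SC).mean(0),"side",proj(P[1::2],SI).mean(0), "wrist", proj(P[1::2],cam).mean(0), np.mean(C,0))
```

```text
[0.419  0.1314 0.343 ] [0.1375 0.9849 0.1036 0.0157]
blue [0.4374 0.1535] len 0.11561035316010215 w 0.05609612428873433 0.056149676229627264 yaw 2.3343484160574475
scene [330.2636 153.4444] side [302.3724 246.3879] wrist [340.6533  93.7562] [340.725   93.6667]
orange [0.6382 0.1489] len 0.08799901290881001 w 0.04990999257763457 0.049103463039202835 yaw -2.5428820847519438
scene [385.2122 186.6348] side [246.006  223.9503] wrist [507.8571 147.7783] [508.05 147.75]
```

Run:
```python
from look import *
sc=cv2.imread("pics/a_scene.png");si=cv2.imread("pics/a_side.png")
im=[cv2.resize(sc[80:280,240:440],None,fx=4,fy=4,interpolation=cv2.INTER_CUBIC)[180:580,200:],cv2.resize(si[190:290,220:420],None,fx=4,fy=4,interpolation=cv2.INTER_CUBIC)]
for n,p in(("blue",(.4374,.1535,2.334)),("orange",(.6382,.1489,-2.543))):
    for k,(cam,off,o2) in enumerate(((SC,(240,80),(200,180)),(SI,(220,190),(0,0)))):
        q=(proj(boxpts(*p,*DIM[n]),cam)-off+.5)*4-o2
        hull=cv2.convexHull(q.astype(np.float32)); cv2.polylines(im[k],[np.round(hull).astype(int)],True,(0,0,255),1)
cv2.imwrite("pics/e1.png",im[0]);cv2.imwrite("pics/e2.png",im[1])
```

```text
(no output)
```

View pics/e1.png

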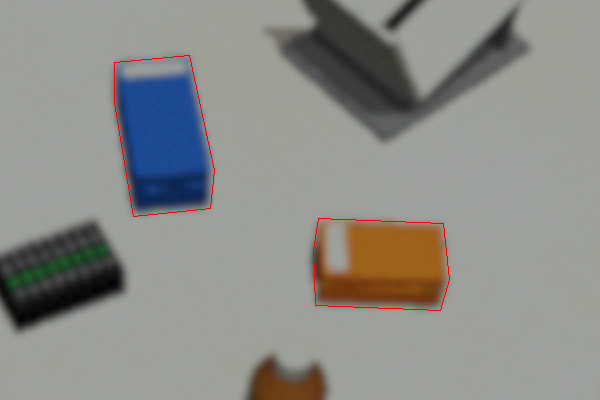

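View pics/e2.png

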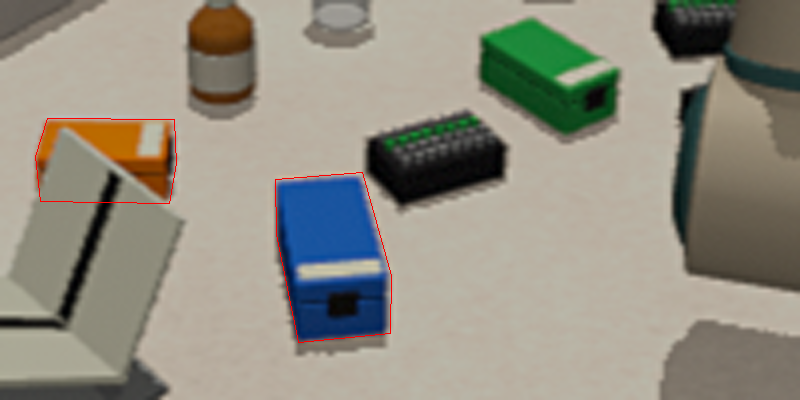

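Run:
```python
from look import *
st()
p=pickle.load(open("pics/d2.pkl","rb")); cam=camof(p,"wrist")
s=telemetry.get_state(); Rt=q2R(s["ee_rot"]); T=s["position"]
print("cam in tool",Rt.T@(cam[1]-T), Rt.T@q2R(cam[2]))
for z in(-.03,-.02,-.013,0,):
  for y in(-.011,.011):
    print(z,y,proj(np.array([[sx*.0427,y,z] for sx in(-1,1)])@Rt.T+T,cam).ravel())
im=cv2.imread("pics/d2.png")
cv2.imwrite("pics/d2t.png",cv2.resize(np.clip(im[230:330,160:340].astype(float)*2.5,0,255).astype(np.uint8),None,fx=4,fy=4,interpolation=cv2.INTER_CUBIC))
```

```text
t 2.45 pos [0.4322 0.0585 0.2013] psi 0.2067 F [-0.4305 -1.2061 -0.2168] M [-0.0189  0.0363  0.0031] w 0.0854 q [-0.0278  0.0872  1.8261  0.0032  1.2304 -0.2356]
cam in tool [ 0.0018 -0.0745 -0.1415] [[ 1.      0.0021  0.0045]
 [-0.0033  0.9607  0.2774]
 [-0.0038 -0.2774  0.9607]]
-0.03 -0.011 [212.5032 267.5496 413.3179 268.3016]
-0.03 0.011 [219.6149 308.8998 406.572  309.7323]
-0.02 -0.011 [219.0047 257.0643 407.2739 257.7046]
-0.02 0.011 [225.0292 296.9573 401.5501 297.6765]
-0.013 -0.011 [223.1466 250.4392 403.4302 251.0161]
-0.013 0.011 [228.5311 289.3002 398.3068 289.9528]
0 -0.011 [230.0602 239.4731 397.0255 239.9567]
0 0.011 [234.4671 276.4365 392.8177 276.9882]
```

View pics/d2t.png

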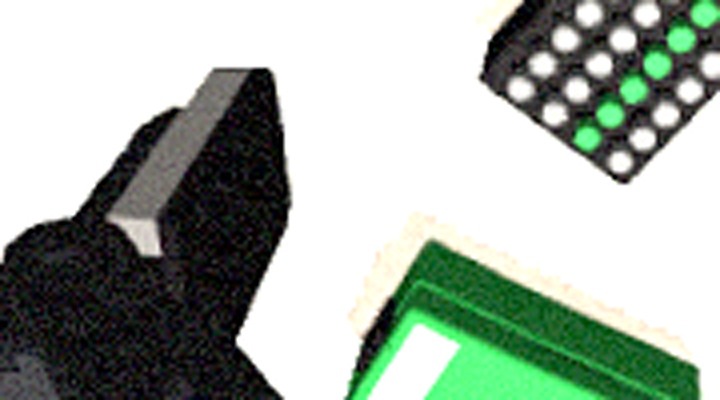

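>>> {"op": "carry_out", "data": {
  "rows": [
    [[1, -0.2, 2.8, -1, 0.14], [1, -0.2, 2.8, -2, 0.14], [1, -0.2, 2.7, -2, 0.14], [1, -0.2, 2.7, -2, 0.136], [1, 0, 0, -2, 0], [1, 0, 0, -1, 0], [1, 0, 0, 0, 0], [1, 0, 0, 0, 0]]
  ]
}}

```text
clock: 3.25
position: [0.425, 0.1625, 0.1033]
ee_rot: [0.0, 0.93, 0.368, 0.0]
contact_force: [0.1, 0.4, -0.6]
width: 0.0852
```

Run:
```python
from look import *
look("wrist","f1"); st()
```

```text
t 3.3 pos [0.4253 0.1626 0.1037] psi 0.7526 F [ 0.0467 -0.7716  0.7603] M [ 0.046  -0.0524 -0.0317] w 0.0853 q [ 0.2122  0.2125  1.9474 -0.0001  0.9798 -0.5403]
```

View pics/f1.png

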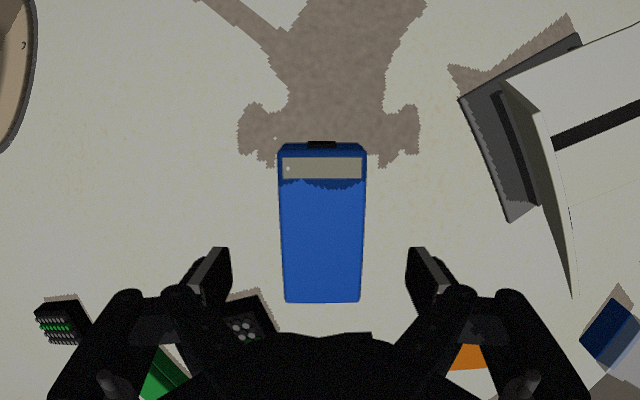

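```bash
cat >> look.py <<'E'
def lid(name,C,cam,z=None):
    L,W,H=DIM[name]; X=np.array([onz(c,cam,H if z is None else z)[:2] for c in C])
    d=(X[0]+X[1]-X[2]-X[3])/2; yaw=np.arctan2(d[1],d[0])
    print(name,X.mean(0),"len",np.linalg.norm(d),"w",np.linalg.norm(X[0]-X[1]),np.linalg.norm(X[2]-X[3]),"yaw",yaw,yaw-np.pi/2)
    return X.mean(0),yaw
E
python3 - <<'E'
from look import *
p=pickle.load(open("pics/f1.pkl","rb")); cam=camof(p,"wrist")
c,y=lid("blue",[(278,151),(366,151),(360,302),(285,302)],cam)
g=c+.02*np.array([np.cos(y),np.sin(y)]); print(g,c)
E
```

```text
blue [0.4373 0.1543] len 0.11672242117065097 w 0.057232778331753824 0.05862892212893815 yaw 2.3313473949840953 0.7605510681891987
[0.4235 0.1688] [0.4373 0.1543]
```

>>> {"op": "carry_out", "data": {
  "rows": [
    [[1, -0.2, 0.6, -3, 0.008], [1, 0, 0, -3, 0], [1, 0, 0, -2, 0], [1, 0, 0, -1.5, 0], [1, 0, 0, 0, 0], [1, 0, 0, 0, 0]]
  ],
  "force": 25
}}

```text
clock: 3.9
position: [0.4234, 0.169, 0.0086]
ee_rot: [0.0, 0.928, 0.371, 0.001]
contact_force: [0.7, -0.2, 0.9]
width: 0.0853
```

Run:
```python
from look import *
st()
```

```text
t 3.9 pos [0.4234 0.169  0.0086] psi 0.7612 F [ 0.7339 -0.223   0.854 ] M [-0.0383 -0.0313  0.0172] w 0.0853 q [ 0.2269  0.35    2.0666 -0.      0.7234 -0.5343]
```

Grip.

>>> {"op": "carry_out", "data": {
  "rows": [
    [[-1, 0, 0, 0, 0], [-1, 0, 0, 0, 0], [-1, 0, 0, 0, 0], [-1, 0, 0, 0, 0], [-1, 0, 0, 0, 0], [-1, 0, 0, 0, 0]]
  ],
  "force": 25
}}

```text
clock: 4.5
position: [0.4234, 0.1692, 0.0089]
ee_rot: [0.0, 0.928, 0.372, 0.001]
contact_force: [-0.5, -1.5, 6.7]
width: 0.0593
```

Run:
```python
from look import *
st()
```

```text
t 4.5 pos [0.4234 0.1692 0.0089] psi 0.7619 F [-0.5179 -1.5054  6.7134] M [-0.1773  0.1704 -0.0174] w 0.0593 q [ 0.2276  0.3491  2.0668 -0.0003  0.7231 -0.5341]
```

>>> {"op": "carry_out", "data": {
  "rows": [
    [[-1, 0, 0, 1, 0], [-1, 0, 0, 3, 0], [-1, 0, 0, 4, 0], [-1, 0, 0, 4, 0], [-1, 1.2, 2.3, 3, -0.13], [-1, 1.5, 2.9, 2.1, -0.13], [-1, 1.5, 2.9, 0, -0.13], [-1, 1.5, 2.9, 0, -0.13], [-1, 1.5, 2.9, 0, -0.13], [-1, 1.5, 2.9, 0, -0.13], [-1, 1.5, 2.9, 0, -0.13], [-1, 1.3, 2.8, 0, -0.12]]
  ]
}}

```text
clock: 5.7
position: [0.5375, 0.3953, 0.1789]
ee_rot: [0.0, 0.991, -0.136, -0.0]
contact_force: [1.0, -0.3, -1.0]
width: 0.0596
```

Run:
```python
from look import *
st()
look("side","g_si");look("wrist","g_wr");st()
im=cv2.imread("pics/g_si.png")
cv2.imwrite("pics/g_si2.png",cv2.resize(im[160:320,140:340],None,fx=4,fy=3.75,interpolation=cv2.INTER_CUBIC))
```

```text
t 5.7 pos [0.5375 0.3953 0.1789] psi -0.2728 F [ 1.0215 -0.3266 -1.0416] M [ 0.0236  0.0055 -0.007 ] w 0.0596 q [ 0.5299  0.4438  1.3755 -0.      1.3228  0.8027]
t 5.8 pos [0.5385 0.3977 0.1783] psi -0.2671 F [-0.4425 -0.4994 -1.349 ] M [-0.0543  0.0161  0.0562] w 0.0594 q [0.5314 0.446  1.3732 0.0016 1.3201 0.7981]
```

View pics/g_si2.png

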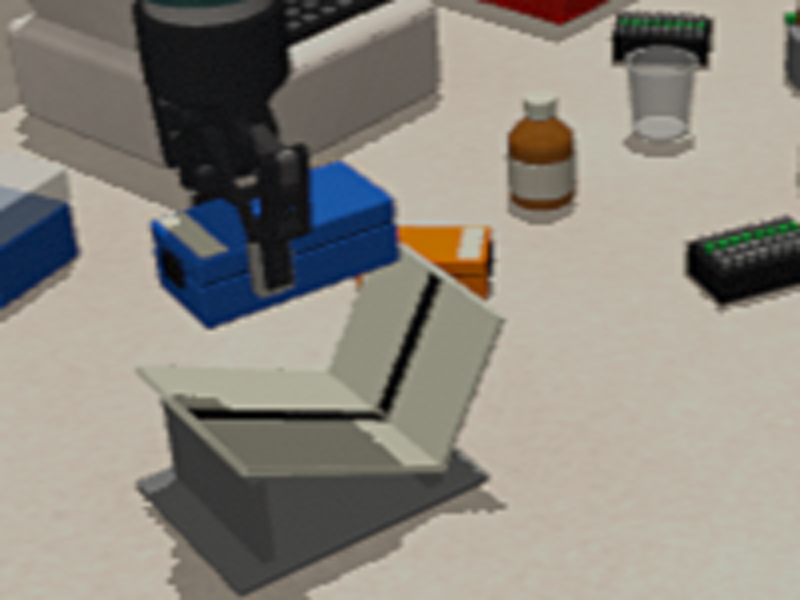

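View pics/g_wr.png

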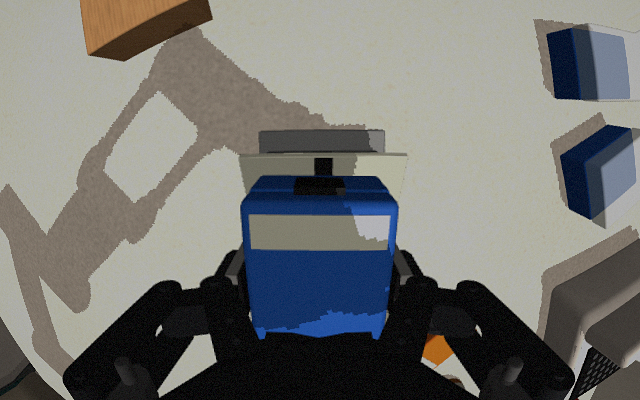

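Run:
```python
from look import *
from tray import *
p=pickle.load(open("pics/g_wr.pkl","rb")); cam=camof(p,"wrist")
A=onz((239.5,154),cam,.0933);B=onz((407.5,154),cam,.0933);S=onz((324,156),cam,.0925)
print(A,B,S,np.linalg.norm(A-B)); d=B-A; y=np.arctan2(d[1],d[0])+np.pi/2; print("yaw",y, "corner",(A+B)[:2]/2-.1203*np.array([np.cos(y),np.sin(y)]))
print(proj(tray2w((.519,.322,1.302),[(.135,.065,0),(.135,-.065,0),(.135,0,0)]),cam))
im=cv2.imread("pics/g_wr.png")
cv2.imwrite("pics/g_wr2.png",cv2.resize(im[110:230,225:425],None,fx=4,fy=4,interpolation=cv2.INTER_CUBIC))
```

```text
[0.4942 0.4546 0.0933] [0.6167 0.4203 0.0933] [0.5548 0.4351 0.0925] 0.12723628758685007
yaw 1.2977380346145169 corner [0.523  0.3216]
[[232.2025 155.4634]
 [403.6263 154.4457]
 [317.8976 153.8482]]
```

View pics/g_wr2.png

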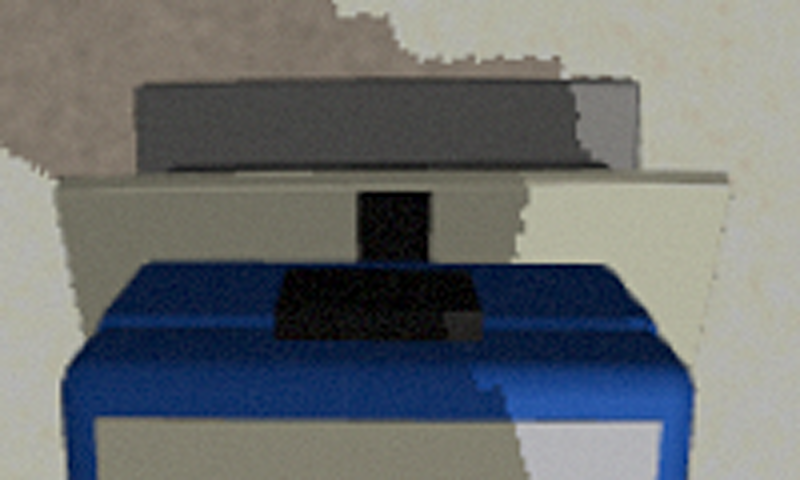

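>>> {"op": "carry_out", "data": {
  "rows": [
    [[-1, 0.34, -0.36, -2, 0], [-1, 0, 0, -2.5, 0], [-1, 0, 0, -2, 0], [-1, 0, 0, -1, 0], [-1, 0, 0, -0.3, 0], [-1, 0, 0, 0, 0]]
  ]
}}

```text
clock: 6.4
position: [0.5408, 0.3904, 0.1011]
ee_rot: [0.0, 0.991, -0.133, 0.0]
contact_force: [1.1, 0.4, -1.5]
width: 0.0596
```

Run:
```python
from look import *
look("side","h_si");st()
im=cv2.imread("pics/h_si.png")
cv2.imwrite("pics/h_si2.png",cv2.resize(im[180:320,140:320],None,fx=4.4,fy=4.2,interpolation=cv2.INTER_CUBIC))
```

```text
t 6.45 pos [0.5412 0.3906 0.1018] psi -0.2678 F [ 0.0972 -0.1393 -2.0289] M [ 0.0837  0.0549 -0.0311] w 0.0594 q [ 0.5211  0.499   1.4824 -0.0001  1.1587  0.789 ]
```

View pics/h_si2.png

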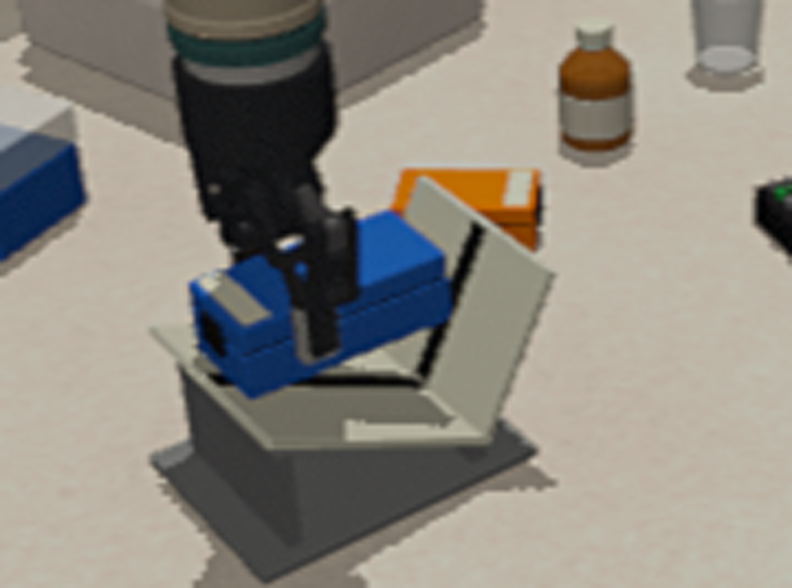

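>>> {"op": "carry_out", "data": {
  "rows": [
    [[-1, 0.08, 0.29, -0.3, 0], [-1, 0, 0, -0.2, 0], [-1, -0.05, -0.18, -0.25, 0], [-1, -0.05, -0.18, -0.25, 0], [-1, -0.05, -0.18, -0.25, 0], [-1, -0.05, -0.18, -0.25, 0], [-1, 0, 0, 0, 0]]
  ]
}}

```text
clock: 7.15
position: [0.541, 0.3871, 0.0885]
ee_rot: [-0.002, 0.991, -0.134, 0.002]
contact_force: [-0.2, -1.5, 4.7]
width: 0.0598
```

Run:
```python
from look import *
st()
look("side","i_si")
im=cv2.imread("pics/i_si.png")
cv2.imwrite("pics/i_si2.png",cv2.resize(im[180:320,140:320],None,fx=4.4,fy=4.2,interpolation=cv2.INTER_CUBIC))
```

```text
t 7.15 pos [0.541  0.3871 0.0885] psi -0.2681 F [-0.2247 -1.5355  4.7388] M [0.1399 0.0921 0.0189] w 0.0598 q [0.5165 0.5056 1.5073 0.0002 1.1236 0.7844]
```

View pics/i_si2.png

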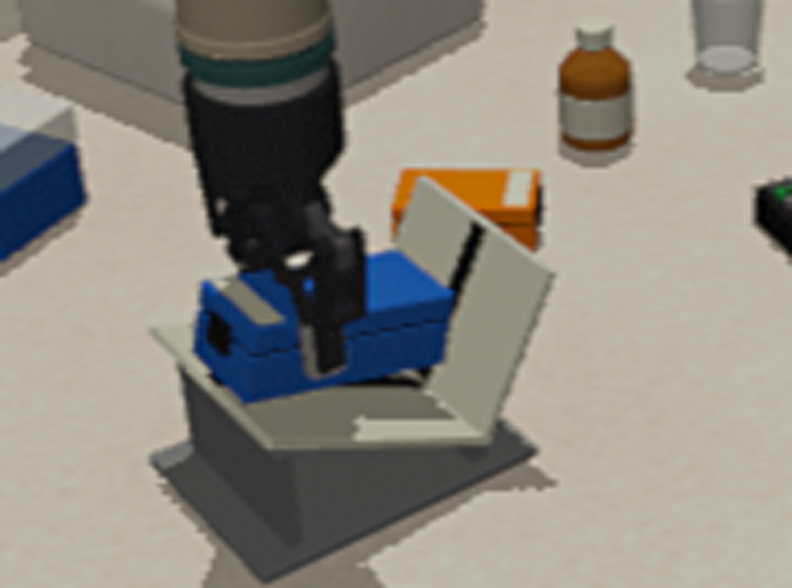

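>>> {"op": "carry_out", "data": {
  "rows": [
    [[-1, -0.05, -0.15, -0.25, 0], [-1, -0.05, -0.15, -0.25, 0], [-1, -0.05, -0.15, -0.25, 0], [-1, -0.05, -0.15, -0.25, 0], [-1, -0.05, -0.15, -0.25, 0], [-1, 0, 0, 0, 0]]
  ]
}}

```text
clock: 7.8
position: [0.5387, 0.3798, 0.0754]
ee_rot: [-0.002, 0.991, -0.134, 0.002]
contact_force: [0.7, -1.3, 3.7]
width: 0.0599
```

Run:
```python
from look import *
st()
look("side","j_si")
im=cv2.imread("pics/j_si.png")
cv2.imwrite("pics/j_si2.png",cv2.resize(im[180:320,140:320],None,fx=4.4,fy=4.2,interpolation=cv2.INTER_CUBIC))
```

```text
t 7.8 pos [0.5387 0.3798 0.0754] psi -0.2682 F [ 0.6874 -1.2521  3.7034] M [ 0.2422 -0.0262 -0.0063] w 0.0599 q [0.5084 0.5093 1.5376 0.0004 1.0896 0.7764]
```

View pics/j_si2.png

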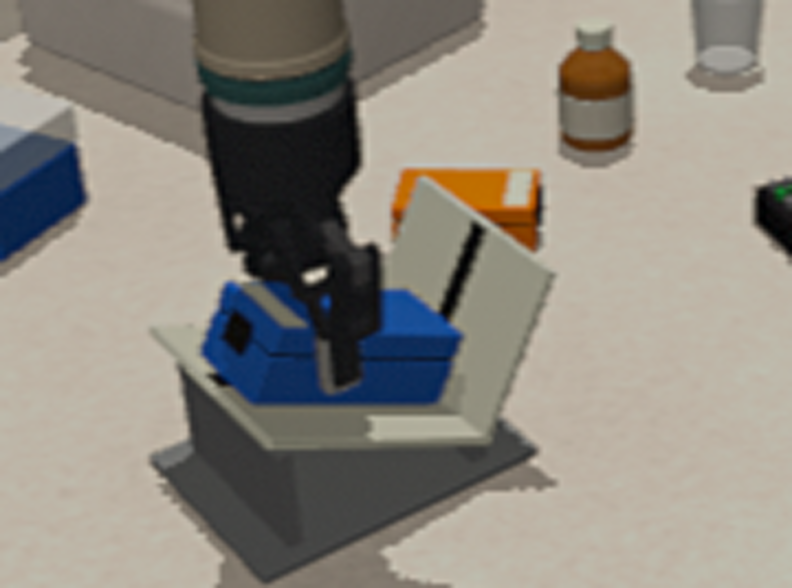

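>>> {"op": "carry_out", "data": {
  "rows": [
    [[-1, -0.04, -0.13, -0.2, 0], [-1, -0.04, -0.13, -0.15, 0], [-1, -0.04, -0.14, -0.08, 0], [-1, -0.04, -0.14, -0.08, 0], [-1, 0, 0, 0, 0]]
  ]
}}

```text
clock: 8.35
position: [0.538, 0.3752, 0.0727]
ee_rot: [-0.003, 0.991, -0.134, 0.003]
contact_force: [0.2, 0.0, 15.7]
width: 0.0596
```

Run:
```python
from look import *
st()
look("side","k_si");look("wrist","k_wr")
im=cv2.imread("pics/k_si.png")
cv2.imwrite("pics/k_si2.png",cv2.resize(im[180:320,140:320],None,fx=4.4,fy=4.2,interpolation=cv2.INTER_CUBIC))
```

```text
t 8.35 pos [0.538  0.3752 0.0727] psi -0.2679 F [ 0.1651  0.0159 15.6905] M [0.124  0.4461 0.0888] w 0.0596 q [0.5026 0.5061 1.5516 0.0007 1.0756 0.7702]
```

View pics/k_si2.png

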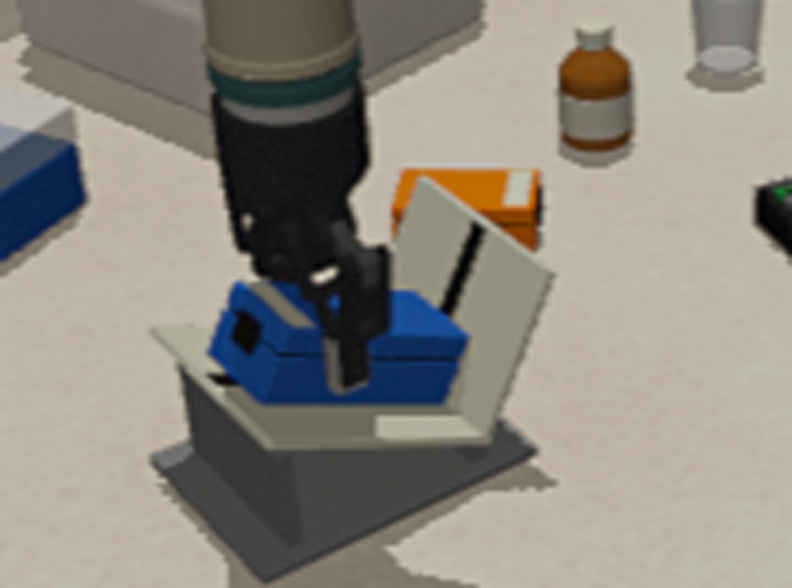

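View pics/k_wr.png

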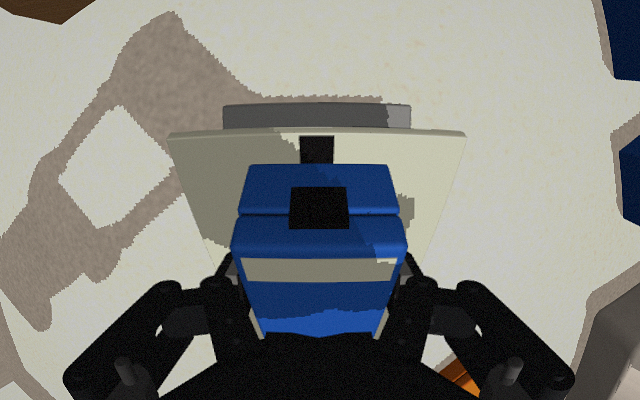

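```bash
cat >> tray.py <<'E'
def onplane(T,uv,cam,z=0.,x=None):
    # intersect pixel ray with tray plane z=const (or x=const)
    e,d=ray(uv,cam); A=w2tray(T,e)[0];B=w2tray(T,e+d)[0];D=B-A
    t=(z-A[2])/D[2] if x is None else (x-A[0])/D[0]
    return A+t*D
TR=(.5218,.3218,1.300)
E
python3 - <<'E'
from look import *
from tray import *
p=pickle.load(open("pics/k_wr.pkl","rb")); cam=camof(p,"wrist")
for n,uv in dict(traymid=(317,133),trL=(168,135),trR=(466,135),caseL=(250,165),caseR=(387,165),mid=(318,164)).items(): print(n,onplane(TR,uv,cam)*1000)
p=pickle.load(open("pics/k_si.pkl","rb")); cam=camof(p,"side")
f=lambda u,v:(140+u/4.4-.4,180+v/4.2-.4)
for n,uv in dict(rearbot=(442,405),frontbot=(275,404),trayfrontR=(270,442),traycornerR=(488,440)).items(): print(n,onplane(TR,f(*uv),cam)*1000)
E
```

```text
traymid [132.1888  -1.0964   0.    ]
trL [133.503   62.2259  -0.    ]
trR [133.8573 -64.4367   0.    ]
caseL [116.4747  27.7859   0.    ]
caseR [116.6516 -31.4204   0.    ]
mid [116.8109  -1.5693   0.    ]
rearbot [ 0.6606 25.9562 -0.    ]
frontbot [108.3694  25.8991  -0.    ]
trayfrontR [133.9289  65.9737   0.    ]
traycornerR [-3.2401 66.3291  0.    ]
```

>>> {"op": "carry_out", "data": {
  "rows": [
    [[0.7, 0, 0, 0, 0], [0.7, 0, 0, 0, 0], [1, 0, 0, 0, 0], [1, 0, 0, 0, 0], [1, 0, 0, 0, 0]]
  ]
}}

```text
clock: 8.95
position: [0.5352, 0.3732, 0.0676]
ee_rot: [0.0, 0.991, -0.134, -0.0]
contact_force: [0.3, -0.0, 0.8]
width: 0.0855
```

Run:
```python
from look import *
st()
look("side","l_si");look("wrist","l_wr")
im=cv2.imread("pics/l_si.png")
cv2.imwrite("pics/l_si2.png",cv2.resize(im[180:320,140:320],None,fx=4.4,fy=4.2,interpolation=cv2.INTER_CUBIC))
```

```text
t 8.95 pos [0.5352 0.3732 0.0676] psi -0.2679 F [ 0.3302 -0.0003  0.7876] M [-0.0225  0.0019  0.0366] w 0.0855 q [ 0.5024  0.5109  1.5573 -0.0001  1.0743  0.7704]
```

View pics/l_si2.png

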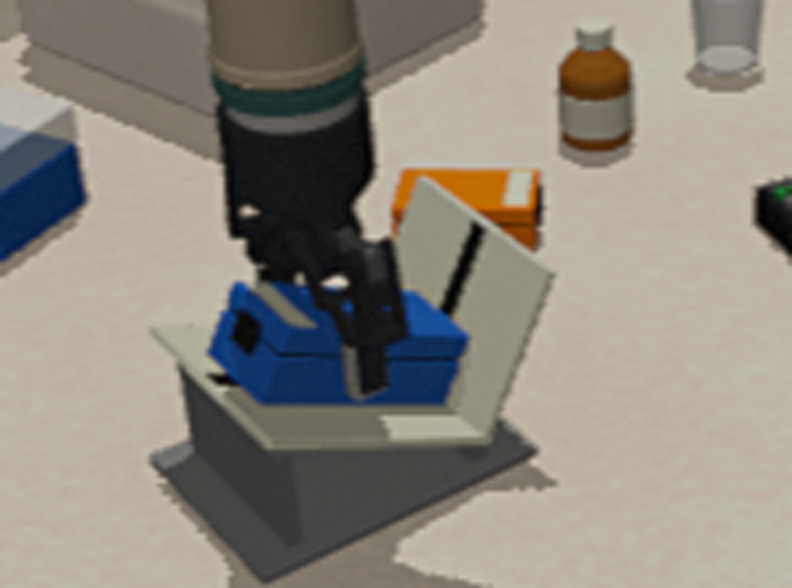

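View pics/l_wr.png

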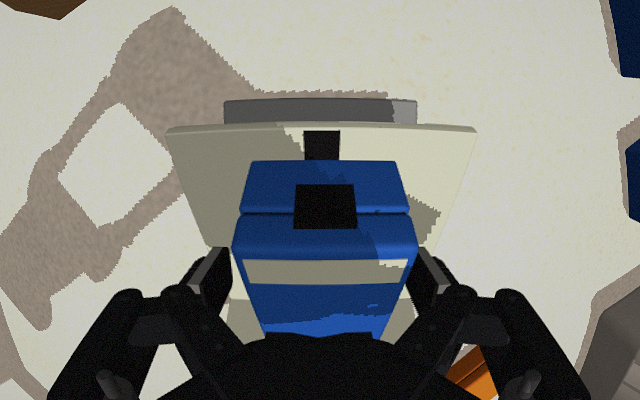

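>>> {"op": "carry_out", "data": {
  "rows": [
    [[1, 0, 0, 2, 0], [1, 0, 0, 4, 0], [1, 0, 0, 4, 0], [1, 0, -2, 4, 0], [1, -0.8, -4, 0, 0.1], [1, -0.8, -4, 0, 0.1], [1, -0.8, -4, 0, 0.1], [1, -0.8, -4, 0, 0.1], [1, -0.8, -4, 0, 0.1], [1, -0.8, -4, 0, 0.1], [1, -0.8, -4, 0, 0.1], [1, -0.8, -4, 0, 0.1]]
  ]
}}

```text
clock: 10.25
position: [0.4709, 0.0319, 0.2082]
ee_rot: [0.0, 0.964, 0.265, 0.0]
contact_force: [0.7, -0.3, 0.0]
width: 0.0858
```

Run:
```python
from look import *
from tray import *
C=[(180+u/3-.3,80+v/3-.3) for u,v in[(213,390),(265,370),(320,450),(270,475)]]
lid("green",C,SC)
st()
p=look("side","m_si");cam=camof(p,"side")
im=cv2.resize(p["image"][180:320,140:320,::-1],None,fx=4.4,fy=4.2,interpolation=cv2.INTER_CUBIC)
T=(.519,.322,1.302)
P=tray2w(T,[(a,b-.001,c) for a in(0,.12) for b in(-.03,.03) for c in(0,.046)])
q=(proj(P,cam)-[140,180]+.5)*[4.4,4.2]; cv2.polylines(im,[np.round(cv2.convexHull(q.astype(np.float32))).astype(int)],True,(0,0,255),1)
q=(proj(tray2w(T,[(.135,-.065,0),(.135,.065,0),(0,.065,0),(0,.065,.105),(0,-.065,.105),(0,-.065,0),(0,.065,0)]),cam)-[140,180]+.5)*[4.4,4.2]; cv2.polylines(im,[np.round(q).astype(int)],False,(0,255,0),1)
cv2.imwrite("pics/m_si2.png",im)
```

```text
green [ 0.4434 -0.1444] len 0.10573363858187419 w 0.05173276215737669 0.05006575785494973 yaw 2.781458151400264 1.2106618246053675
t 10.25 pos [0.4709 0.0319 0.2082] psi 0.5364 F [ 0.7046 -0.2672  0.0494] M [ 0.0252 -0.0488  0.0186] w 0.0858 q [-0.08    0.1354  1.7506 -0.0001  1.255  -0.6164]
```

View pics/m_si2.png

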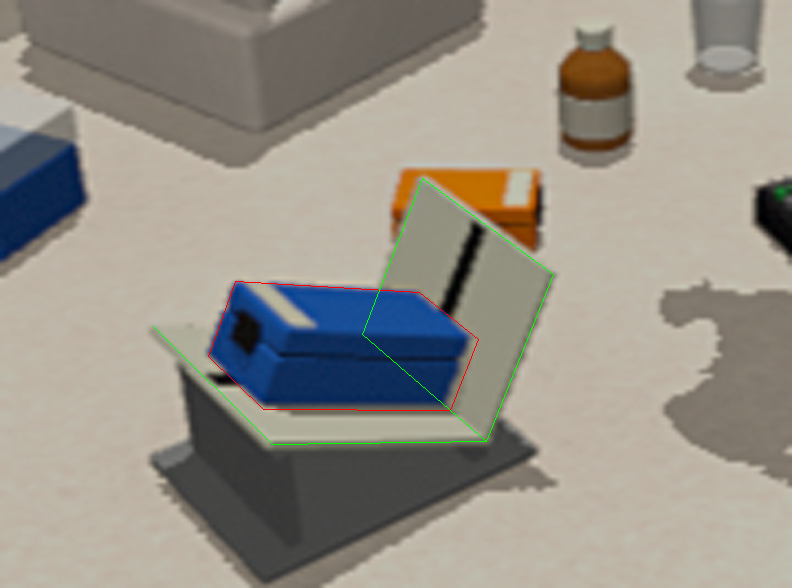

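Run:
```python
from look import *
from tray import *
p=pickle.load(open("pics/l_wr.pkl","rb")); cam=camof(p,"wrist")
im=p["image"][:,:,::-1].copy()
cv2.imwrite("pics/l_wr2.png",cv2.resize(im[110:290,220:430],None,fx=3.8,fy=3.3,interpolation=cv2.INTER_CUBIC))
for n,uv in dict(traymid=(321,130),trL=(164,131),trR=(477,131),caseL=(252,161),caseR=(401,161)).items(): print(n,onplane(TR,uv,cam)*1000)
```

```text
traymid [131.1388  -0.6541   0.    ]
trL [133.0985  63.4168   0.    ]
trR [133.754  -64.6182  -0.    ]
caseL [116.5958  27.6843  -0.    ]
caseR [117.0103 -34.0314  -0.    ]
```

View pics/l_wr2.png

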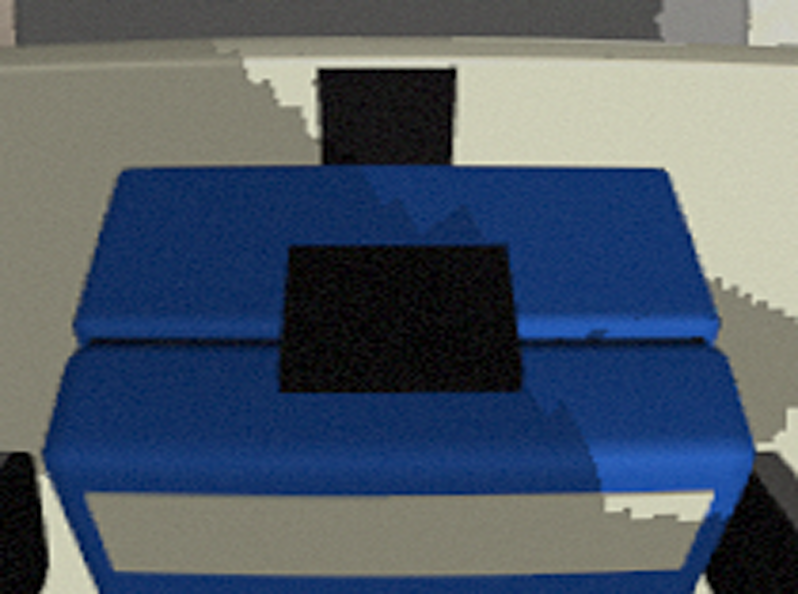

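>>> {"op": "carry_out", "data": {
  "rows": [
    [[1, -0.85, -2.75, 0, 0.135], [1, -0.85, -2.75, -1, 0.135], [1, -0.85, -2.75, -2, 0.135], [1, -0.85, -2.75, -2, 0.135], [1, -0.85, -2.75, -2, 0.135], [1, -0.85, -2.75, -2, 0], [1, 0, 0, 0, 0], [1, 0, 0, 0, 0]]
  ]
}}

```text
clock: 11.1
position: [0.4203, -0.1317, 0.1179]
ee_rot: [-0.001, 0.824, 0.567, -0.0]
contact_force: [0.1, 0.8, -0.4]
width: 0.0856
```

Run:
```python
from look import *
look("wrist","n1"); st()
```

```text
t 11.15 pos [ 0.4209 -0.1315  0.1184] psi 1.206 F [0.1172 0.7064 0.2896] M [-0.0323 -0.0667  0.0069] w 0.0855 q [-0.4613  0.1753  1.9526  0.0008  1.0134 -1.6677]
```

View pics/n1.png

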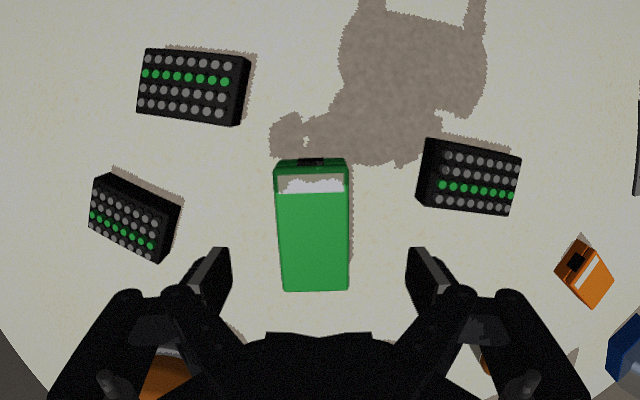

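Run:
```python
import cv2
im=cv2.imread("pics/n1.png")
cv2.imwrite("pics/n1z.png",cv2.resize(im[145:300,240:390],None,fx=5,fy=3.8,interpolation=cv2.INTER_CUBIC))
```

```text
(no output)
```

View pics/n1z.png

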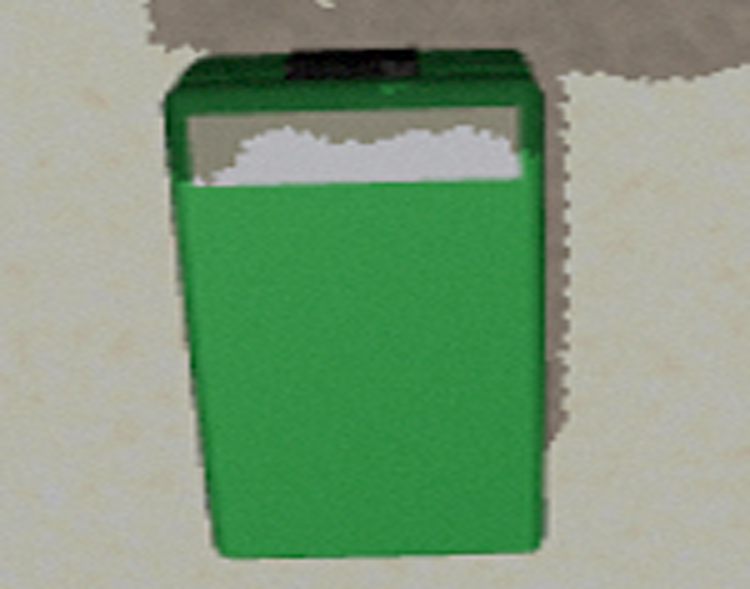

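Run:
```python
from look import *
p=pickle.load(open("pics/n1.pkl","rb")); cam=camof(p,"wrist")
C=[(240+u/5-.4,145+v/3.8-.4) for u,v in[(166,95),(545,88),(541,553),(215,558)]]
c,y=lid("green",C,cam)
print(c+.018*np.array([np.cos(y),np.sin(y)]))
```

```text
green [ 0.4403 -0.1435] len 0.10285707431235822 w 0.05452152372738956 0.05447962013208128 yaw 2.8040509546361547 1.2332546278412582
[ 0.4233 -0.1375]
```

Run:
```python
from look import *
p=pickle.load(open("pics/n1.pkl","rb")); cam=camof(p,"wrist")
ps=1.233; x=np.array([np.cos(ps),np.sin(ps)]); y=np.array([np.sin(ps),-np.cos(ps)])
for uv,z in(((416,203),0),((427,137),.03),((420,203),.03),((510,216),.03),((181,205),.03),((160,263),.02)):
    d=onz(uv,cam,z)[:2]-[.4233,-.1375]; print(uv,d@x,d@y)
```

```text
(416, 203) 0.09331806139346745 0.008437281035840467
(427, 137) 0.08996750463405552 -0.05435254764577424
(420, 203) 0.08673822596610183 -0.0011759223490717303
(510, 216) 0.1787713479737248 0.014389389537447837
(181, 205) -0.1098029936969119 -0.004815164577968125
(160, 263) -0.15006234689978204 0.05653357640698192
```

Clearance is 87 mm against 57 mm. Descend and grip.

>>> {"op": "carry_out", "data": {
  "rows": [
    [[1, 0.24, -0.6, -3, 0.027], [1, 0, 0, -4, 0], [1, 0, 0, -2.5, 0], [1, 0, 0, -1.4, 0], [1, 0, 0, 0, 0], [-1, 0, 0, 0, 0], [-1, 0, 0, 0, 0], [-1, 0, 0, 0, 0], [-1, 0, 0, 0, 0], [-1, 0, 0, 0, 0], [-1, 0, 0, 0, 0]]
  ],
  "force": 25
}}

```text
clock: 12.25
position: [0.4242, -0.1379, 0.0105]
ee_rot: [0.001, 0.816, 0.579, 0.001]
contact_force: [0.9, 1.8, 6.2]
width: 0.0555
```

Run:
```python
from look import *
st()
```

```text
t 12.25 pos [ 0.4242 -0.1379  0.0105] psi 1.2339 F [0.9104 1.8031 6.2197] M [ 0.2268 -0.0071  0.1624] w 0.0555 q [-0.4711  0.3353  2.0865  0.001   0.7164 -1.7058]
```

>>> {"op": "carry_out", "data": {
  "rows": [
    [[-1, 0, 0, 1, 0], [-1, 0, 0, 3, 0], [-1, 0, 0, 4, 0], [-1, 0, 0, 4, -0.1], [-1, 0.5, 3, 4, -0.14], [-1, 1.3, 4, 2, -0.14], [-1, 1.3, 4, 0, -0.14], [-1, 1.3, 4, 0, -0.14], [-1, 1.3, 4, 0, -0.14], [-1, 1.3, 4, 0, -0.14], [-1, 1.3, 4, 0, -0.14], [-1, 1.3, 4, 0, -0.14]]
  ]
}}

```text
clock: 13.45
position: [0.5158, 0.1642, 0.1881]
ee_rot: [0.0, 1.0, 0.02, -0.0]
contact_force: [0.5, -0.2, -1.3]
width: 0.0554
```

Run:
```python
from look import *
st()
```

```text
t 13.45 pos [0.5158 0.1642 0.1881] psi 0.0406 F [ 0.4874 -0.1852 -1.3359] M [ 0.0209 -0.0352 -0.104 ] w 0.0554 q [ 0.1798  0.254   1.6471 -0.0004  1.2407  0.1393]
```

>>> {"op": "carry_out", "data": {
  "rows": [
    [[-1, 0.3, 4, 0, -0.1], [-1, 0.3, 4, 0, -0.1], [-1, 0.3, 4, 0, -0.085], [-1, 0.3, 4, 0, 0], [-1, 0.2, 2.5, 0, 0], [-1, 0, 1, 0, 0], [-1, 0, 0, 0, 0], [-1, 0, 0, 0, 0]]
  ]
}}

```text
clock: 14.25
position: [0.5298, 0.3563, 0.1875]
ee_rot: [0.001, 0.993, -0.119, -0.0]
contact_force: [0.3, 0.7, -2.1]
width: 0.0554
```

Run:
```python
from look import *
from tray import *
st(); s=telemetry.get_state(); print("out,y",w2tray((*TR,),s["position"]), )
X=s["position"][:2]-np.array(TR[:2]); print(X@[np.cos(1.3),np.sin(1.3)],X@[-np.sin(1.3),np.cos(1.3)])
look("wrist","o1");look("side","o1s")
im=cv2.imread("pics/o1s.png")
cv2.imwrite("pics/o1s2.png",cv2.resize(im[160:320,140:320],None,fx=4.4,fy=3.7,interpolation=cv2.INTER_CUBIC))
```

```text
t 14.25 pos [0.5298 0.3563 0.1875] psi -0.2389 F [ 0.3     0.6879 -2.0903] M [ 0.0261 -0.0512 -0.0383] w 0.0554 q [ 0.4838  0.3969  1.4311 -0.0012  1.315   0.723 ]
out,y [[0.1021 0.0015 0.1225]]
0.03539363735718513 0.0014777765172693488
```

View pics/o1.png

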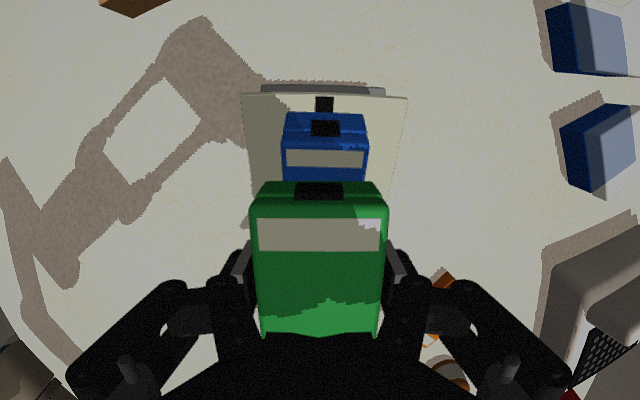

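View pics/o1s2.png

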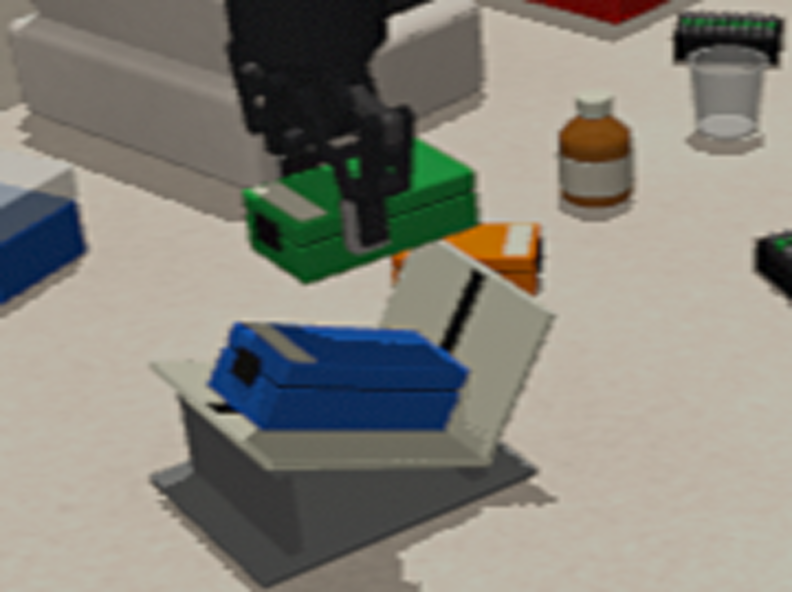

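>>> {"op": "carry_out", "data": {
  "rows": [
    [[-1, 0.37, 0.77, 0, -0.03], [-1, 0, 0, -1.5, 0], [-1, 0, 0, -1.5, 0], [-1, 0, 0, -1.2, 0], [-1, 0, 0, -0.5, 0], [-1, 0, 0, 0, 0], [-1, 0, 0, 0, 0]]
  ]
}}

```text
clock: 15.05
position: [0.5344, 0.3653, 0.1411]
ee_rot: [-0.0, 0.991, -0.134, 0.0]
contact_force: [0.6, 0.1, -1.8]
width: 0.0553
```

```bash
cat >> look.py <<'E'
def tr():
    from tray import TR
    st(); s=telemetry.get_state(); X=s["position"][:2]-np.array(TR[:2]); y=TR[2]
    print("out",X@[np.cos(y),np.sin(y)],"ty",X@[-np.sin(y),np.cos(y)])
E
python3 - <<'E'
from look import *
tr()
look("wrist","p1");look("side","p1s")
im=cv2.imread("pics/p1s.png")
cv2.imwrite("pics/p1s2.png",cv2.resize(im[160:320,140:320],None,fx=4.4,fy=3.7,interpolation=cv2.INTER_CUBIC))
E
```

```text
t 15.05 pos [0.5344 0.3653 0.1411] psi -0.269 F [ 0.5837  0.1084 -1.7823] M [ 0.0017 -0.0107 -0.036 ] w 0.0553 q [ 0.4922  0.4401  1.4801 -0.0001  1.2205  0.7613]
out 0.04527313857203773 ty -0.0004997733697903091
```

View pics/p1.png

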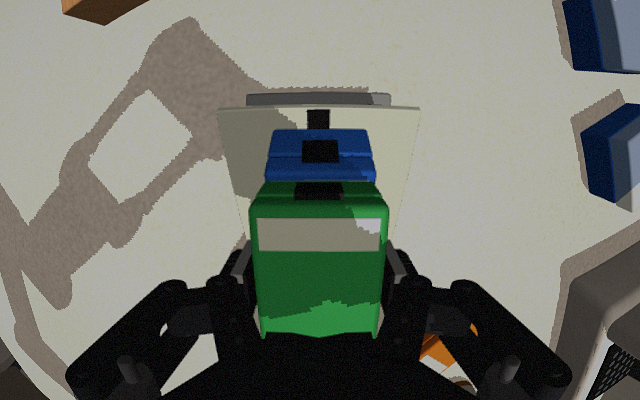

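View pics/p1s2.png

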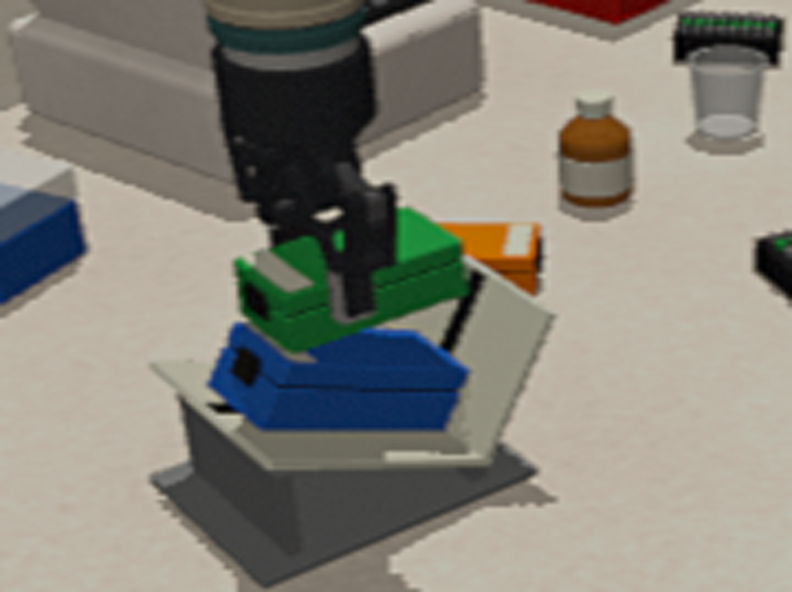

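>>> {"op": "carry_out", "data": {
  "rows": [
    [[-1, 0, 0, -0.3, 0], [-1, 0, 0, -0.2, 0], [-1, -0.05, -0.18, -0.25, 0], [-1, -0.05, -0.18, -0.25, 0], [-1, -0.05, -0.18, -0.25, 0], [-1, -0.05, -0.16, -0.25, 0], [-1, -0.04, -0.15, -0.25, 0], [-1, 0, 0, 0, 0]]
  ]
}}

```text
clock: 15.95
position: [0.5324, 0.3577, 0.1248]
ee_rot: [-0.001, 0.991, -0.134, 0.001]
contact_force: [-0.1, -0.6, 4.0]
width: 0.0556
```

Run:
```python
from look import *
tr()
look("side","q1s")
im=cv2.imread("pics/q1s.png")
cv2.imwrite("pics/q1s2.png",cv2.resize(im[160:320,140:320],None,fx=4.4,fy=3.7,interpolation=cv2.INTER_CUBIC))
```

```text
t 15.95 pos [0.5324 0.3577 0.1248] psi -0.2687 F [-0.1217 -0.6451  3.9752] M [0.2089 0.0651 0.073 ] w 0.0556 q [0.4828 0.4432 1.5188 0.0006 1.1759 0.7512]
out 0.03739899215517587 ty -0.0006296846687796714
```

View pics/q1s2.png

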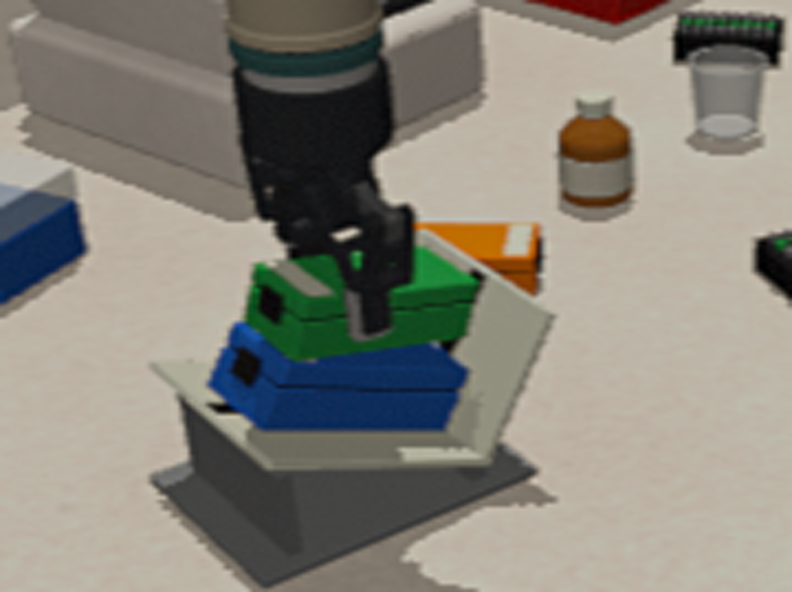

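>>> {"op": "carry_out", "data": {
  "rows": [
    [[-1, -0.04, -0.15, -0.22, 0], [-1, -0.04, -0.15, -0.22, 0], [-1, -0.04, -0.15, -0.22, 0], [-1, -0.04, -0.15, -0.22, 0], [-1, -0.04, -0.15, -0.2, 0], [-1, -0.04, -0.15, -0.2, 0], [-1, 0, 0, 0, 0]]
  ]
}}

```text
clock: 16.7
position: [0.5303, 0.3488, 0.1123]
ee_rot: [-0.001, 0.991, -0.134, 0.002]
contact_force: [-0.4, -0.4, 7.8]
width: 0.0557
```

Run:
```python
from look import *
tr()
look("side","r1s")
im=cv2.imread("pics/r1s.png")
cv2.imwrite("pics/r1s2.png",cv2.resize(im[160:320,140:320],None,fx=4.4,fy=3.7,interpolation=cv2.INTER_CUBIC))
```

```text
t 16.7 pos [0.5303 0.3488 0.1123] psi -0.2688 F [-0.3694 -0.4302  7.8095] M [0.3111 0.1937 0.0054] w 0.0557 q [0.4718 0.4442 1.5514 0.0006 1.1418 0.7404]
out 0.02826617679202101 ty -0.0010155362884555913
```

View pics/r1s2.png

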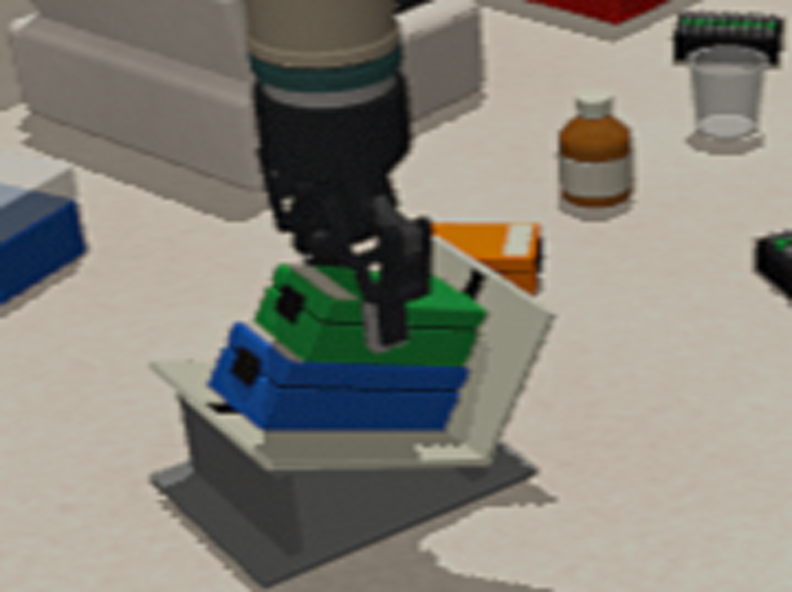

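>>> {"op": "carry_out", "data": {
  "rows": [
    [[-1, -0.04, -0.14, -0.1, 0], [-1, -0.04, -0.14, -0.08, 0], [-1, -0.04, -0.14, -0.08, 0], [-1, 0, 0, 0, 0]]
  ]
}}

```text
clock: 17.15
position: [0.5294, 0.3446, 0.1101]
ee_rot: [-0.002, 0.991, -0.134, 0.002]
contact_force: [-0.6, -0.9, 9.0]
width: 0.0558
```

Run:
```python
from look import *
from tray import *
tr()
p=look("side","s1s");look("wrist","s1")
cam=camof(p,"side")
im=cv2.imread("pics/s1s.png")
im=cv2.resize(im[160:320,140:320],None,fx=4.4,fy=3.7,interpolation=cv2.INTER_CUBIC)
T=(.519,.322,1.302)
for d,col in(((0,.12,.03,0,.046),(0,0,255)),((0,.106,.028,.046,.088),(255,0,255))):
    P=tray2w(T,[(a,b-.004,c) for a in d[:2] for b in(-d[2],d[2]) for c in d[3:]])
    q=(proj(P,cam)-[140,160]+.5)*[4.4,3.7]; cv2.polylines(im,[np.round(cv2.convexHull(q.astype(np.float32))).astype(int)],True,col,1)
cv2.imwrite("pics/s1s2.png",im)
```

```text
t 17.15 pos [0.5294 0.3446 0.1101] psi -0.2686 F [-0.5799 -0.8529  9.0376] M [0.3113 0.2226 0.1029] w 0.0558 q [0.4667 0.4416 1.5621 0.0003 1.1329 0.7352]
out 0.024001923373978475 ty -0.0012754503070132757
```

View pics/s1s2.png

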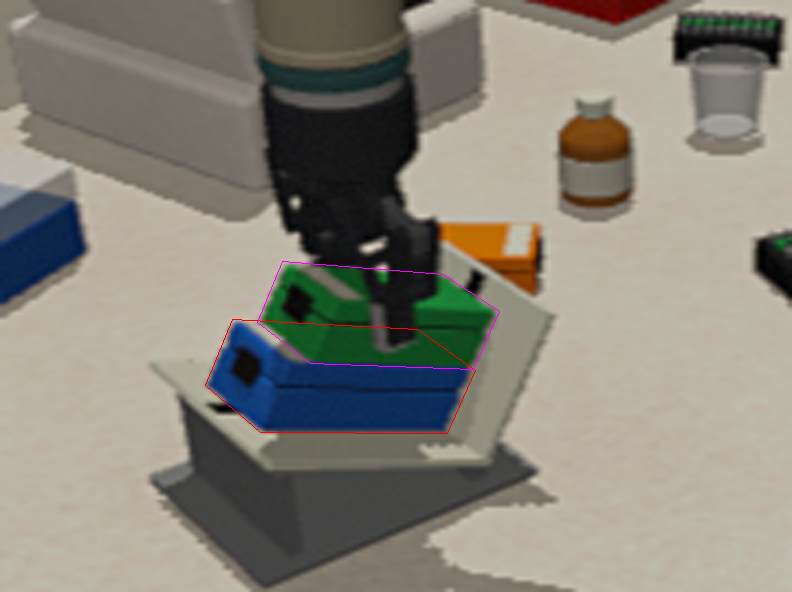

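View pics/s1.png

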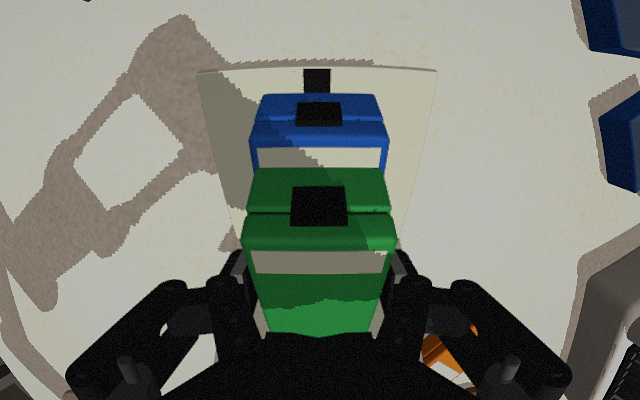

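Run:
```python
from look import *
from tray import *
im=cv2.imread("pics/s1.png")
cv2.imwrite("pics/s1z.png",cv2.resize(im[60:260,220:420],None,fx=3.9,fy=3,interpolation=cv2.INTER_CUBIC))
p=pickle.load(open("pics/s1.pkl","rb")); cam=camof(p,"wrist")
for n,uv,z in(("trayedge",(317,69),0),("bluebot",(318,94),0),("bluetopL",(262,146),.046),("bluetop",(318,138),.046),("greenbot",(318,168.5),.046),("gl",(256,169),.046),("gr",(383,169),.046)): print(n,onplane(TR,uv,cam,z)*1000)
for x in(.1,.104,.106,.108,.112): print(x,proj(tray2w(TR,[(x,-.001,.046)]),cam))
```

```text
trayedge [130.8402  -1.037    0.    ]
bluebot [116.5279  -1.5967   0.    ]
bluetopL [113.786   21.7837  46.    ]
bluetop [117.4836  -1.5333  46.    ]
greenbot [101.7617  -1.5871  46.    ]
gl [101.6334  25.8274  46.    ]
gr [101.7828 -30.3856  46.    ]
0.1 [[316.6518 171.6567]]
0.104 [[316.6575 164.4106]]
0.106 [[316.6608 160.6884]]
0.108 [[316.6642 156.8989]]
0.112 [[316.6718 149.116 ]]
```

View pics/s1z.png

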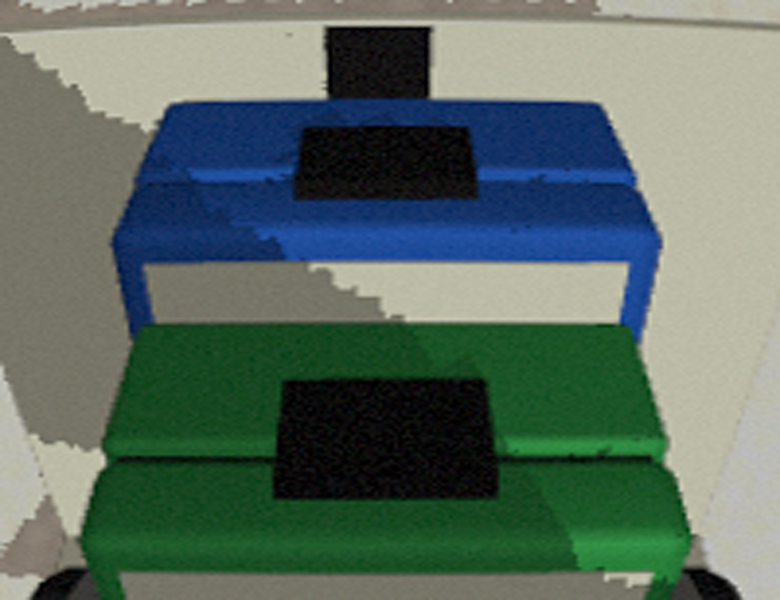

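>>> {"op": "carry_out", "data": {
  "rows": [
    [[0.7, 0, 0, 0, 0], [0.7, 0, 0, 0, 0], [1, 0, 0, 0, 0], [1, 0, 0, 0, 0], [1, 0, 0, 0, 0], [1, 0, 0, 2, 0], [1, 0, 0, 4, 0], [1, 0, 0, 4, 0]]
  ]
}}

```text
clock: 18.05
position: [0.5274, 0.3434, 0.2077]
ee_rot: [0.001, 0.991, -0.134, -0.001]
contact_force: [0.6, 0.7, 0.2]
width: 0.0853
```

Run:
```python
from look import *
tr()
p=look("side","t1s");look("wrist","t1")
im=cv2.imread("pics/t1s.png")
im=cv2.resize(im[160:320,140:320],None,fx=4.4,fy=3.7,interpolation=cv2.INTER_CUBIC)
cv2.imwrite("pics/t1s2.png",im)
```

```text
t 18.05 pos [0.5274 0.3434 0.2077] psi -0.2686 F [0.6396 0.6832 0.2121] M [ 0.0107 -0.0438  0.0151] w 0.0853 q [ 0.4667  0.3719  1.4199 -0.0001  1.3525  0.7354]
out 0.022269107324594466 ty 0.00041911147568190294
```

View pics/t1s2.png

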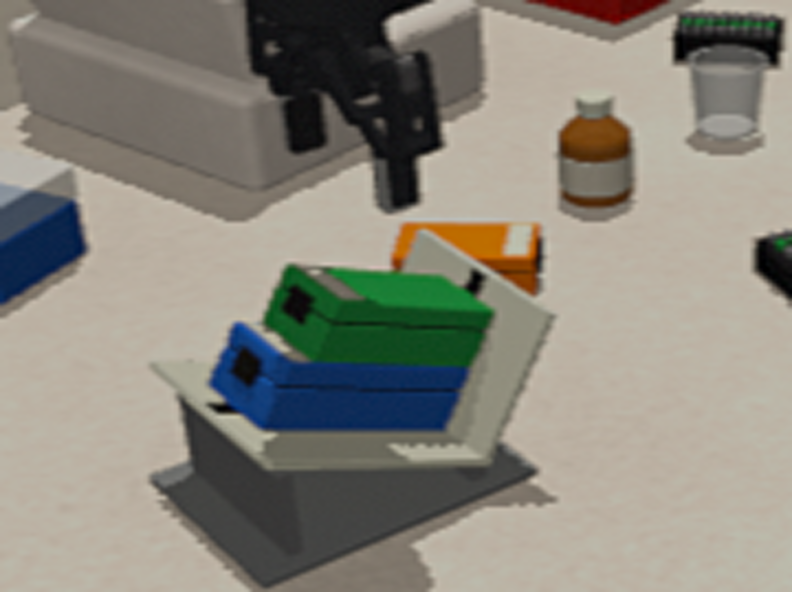

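View pics/t1.png

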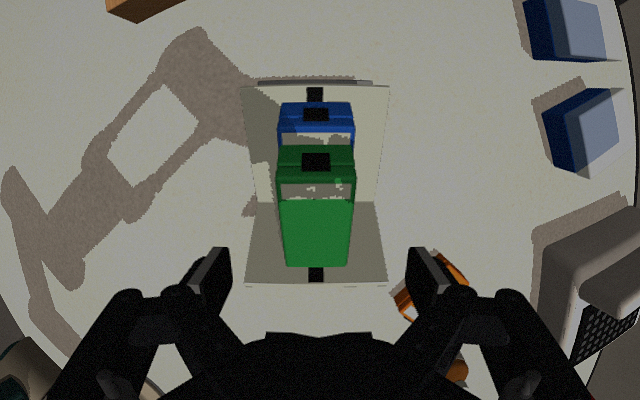

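Run:
```python
from look import *
from tray import *
p=pickle.load(open("pics/t1.pkl","rb")); cam=camof(p,"wrist")
for uv in((287,267),(349,267)): print(onplane(TR,uv,cam,.088)*1000)
for uv in((316,283),(242,284),(388,284)): print("top",onplane(TR,uv,cam,x=0.)*1000)
for uv in((316,87),): print("edge",onplane(TR,uv,cam,0)*1000)
```

```text
[-1.3788 24.1099 88.    ]
[ -1.5745 -32.4382  88.    ]
top [  0.      -2.2683 105.7909]
top [  0.      62.9766 108.4309]
top [ -0.     -65.7214 108.5219]
edge [130.9902  -2.1968  -0.    ]
```

>>> {"op": "carry_out", "data": {
  "rows": [
    [[1, 0.9, -1.8, 0, 0.145], [1, 0.9, -1.8, 0, 0.145], [1, 0.9, -1.8, 0, 0.145], [1, 0.9, -1.8, 0, 0.145], [1, 0.9, -1.8, 0, 0.145], [1, 0.9, -1.8, 0, 0.145], [1, 0.9, -1.8, 0, 0.145], [1, 0.9, -1.8, 0, 0.145], [1, 0.9, -1.8, 0, 0.145], [1, 0.9, -1.8, 0, 0.145], [1, 0.9, -1.8, 0, 0.145], [1, 0, -0.4, 0, 0.145]]
  ]
}}

```text
clock: 19.35
position: [0.6279, 0.1395, 0.2067]
ee_rot: [0.0, 0.74, 0.673, -0.001]
contact_force: [-0.7, 0.6, -0.2]
width: 0.0855
```

>>> {"op": "carry_out", "data": {
  "rows": [
    [[1, 0, 0, -1, 0.145], [1, 0, 0, -2, 0.145], [1, 0, 0, -2, 0.145], [1, 0, 0, -2, 0.145], [1, 0, 0, -1.5, 0.118], [1, 0, 0, 0, 0], [1, 0, 0, 0, 0]]
  ]
}}

```text
clock: 20.05
position: [0.6268, 0.1417, 0.1223]
ee_rot: [-0.0, 0.468, 0.884, -0.0]
contact_force: [0.3, 0.5, 0.2]
width: 0.0857
```

Run:
```python
from look import *
st(); look("wrist","u1"); st()
im=cv2.imread("pics/u1.png")
cv2.imwrite("pics/u1z.png",cv2.resize(im[130:300,230:410],None,fx=4.2,fy=3.5,interpolation=cv2.INTER_CUBIC))
```

```text
t 20.05 pos [0.6268 0.1417 0.1223] psi 2.1669 F [0.3227 0.4552 0.2252] M [0.0151 0.0132 0.0281] w 0.0857 q [ 0.114   0.4492  1.515   0.0001  1.1783 -2.0529]
t 20.1 pos [0.6274 0.1418 0.1231] psi 2.1673 F [-0.1659  0.5858  0.801 ] M [-0.0622  0.0069 -0.0502] w 0.0852 q [ 0.1141  0.4485  1.5141  0.0001  1.1783 -2.0533]
```

View pics/u1.png

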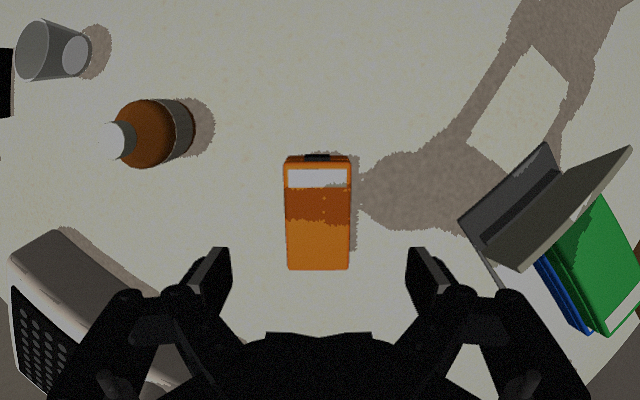

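View pics/u1z.png

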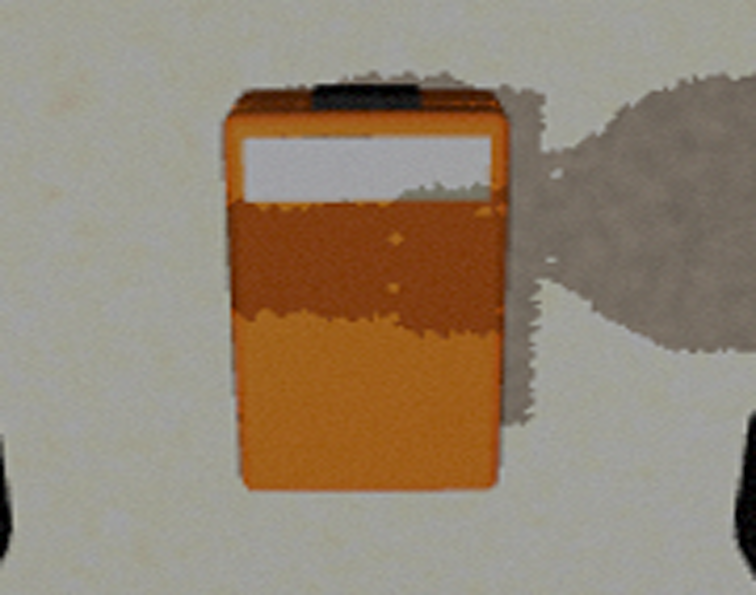

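Run:
```python
from look import *
p=pickle.load(open("pics/u1.pkl","rb")); cam=camof(p,"wrist")
C=[(230+u/4.2-.4,130+v/3.5-.4) for u,v in[(224,115),(508,113),(498,490),(243,491)]]
c,y=lid("orange",C,cam)
print(y-np.pi/2+2*np.pi,c+.014*np.array([np.cos(y),np.sin(y)]))
```

```text
orange [0.6385 0.1483] len 0.09035700567270184 w 0.05019323275567728 0.050787427085755545 yaw -2.536657653447808 -4.107453980242704
2.175731326936882 [0.627  0.1403]
```

>>> {"op": "carry_out", "data": {
  "rows": [
    [[1, 0, -0.15, -3, 0.008], [1, 0, 0, -4, 0], [1, 0, 0, -3, 0], [1, 0, 0, -1.4, 0], [1, 0, 0, 0, 0], [-1, 0, 0, 0, 0], [-1, 0, 0, 0, 0], [-1, 0, 0, 0, 0], [-1, 0, 0, 0, 0], [-1, 0, 0, 0, 0], [-1, 0, 0, 0, 0]]
  ],
  "force": 25
}}

```text
clock: 21.2
position: [0.6286, 0.1405, 0.0108]
ee_rot: [0.002, 0.464, 0.886, 0.001]
contact_force: [-0.5, 0.8, 6.0]
width: 0.0514
```

Run:
```python
from look import *
st()
```

```text
t 21.2 pos [0.6286 0.1405 0.0108] psi 2.1773 F [-0.459   0.8016  6.0129] M [0.1    0.0088 0.0257] w 0.0514 q [ 0.1118  0.5574  1.6399  0.0002  0.94   -2.0657]
```

>>> {"op": "carry_out", "data": {
  "rows": [
    [[-1, 0, 0, 1, 0], [-1, 0, 0, 3, 0], [-1, 0, 0, 4, -0.144], [-1, 0, 0, 4, -0.144], [-1, 0, 0, 4, -0.144], [-1, 0, 0, 4, -0.144], [-1, -0.8, 1.5, 1, -0.144], [-1, -0.8, 1.5, 0, -0.144], [-1, -0.8, 1.5, 0, -0.144], [-1, -0.8, 1.5, 0, -0.144], [-1, -0.8, 1.5, 0, -0.144], [-1, -0.8, 1.5, 0, -0.144]]
  ]
}}

```text
clock: 22.4
position: [0.578, 0.2306, 0.219]
ee_rot: [-0.0, 0.934, 0.358, -0.0]
contact_force: [-0.1, -0.4, -1.0]
width: 0.0518
```

>>> {"op": "carry_out", "data": {
  "rows": [
    [[-1, -0.8, 1.6, 0, -0.144], [-1, -0.8, 1.6, 0, -0.144], [-1, -0.8, 1.6, 0, -0.144], [-1, -0.8, 1.6, 0, -0.144], [-1, -0.8, 1.6, 0, -0.144], [-1, -0.8, 1.6, 0, -0.144], [-1, -0.7, 1.3, 0, -0.144], [-1, 0, 0, 0, 0], [-1, 0, 0, 0, 0], [-1, 0, 0, 0, 0]]
  ]
}}

```text
clock: 23.4
position: [0.5242, 0.3384, 0.2188]
ee_rot: [0.0, 0.991, -0.134, 0.0]
contact_force: [0.2, 0.2, -1.5]
width: 0.051
```

Run:
```python
from look import *
tr()
p=look("side","v1s");look("wrist","v1")
im=cv2.imread("pics/v1s.png")
im=cv2.resize(im[140:320,140:320],None,fx=4.3,fy=3.3,interpolation=cv2.INTER_CUBIC)
cv2.imwrite("pics/v1s2.png",im)
```

```text
t 23.4 pos [0.5242 0.3384 0.2188] psi -0.2691 F [ 0.1682  0.2157 -1.5432] M [ 0.0265 -0.0335  0.0161] w 0.051 q [ 0.4622  0.3564  1.4163 -0.0008  1.3689  0.7314]
out 0.016639796649339816 ty 0.002080381174711495
```

View pics/v1s2.png

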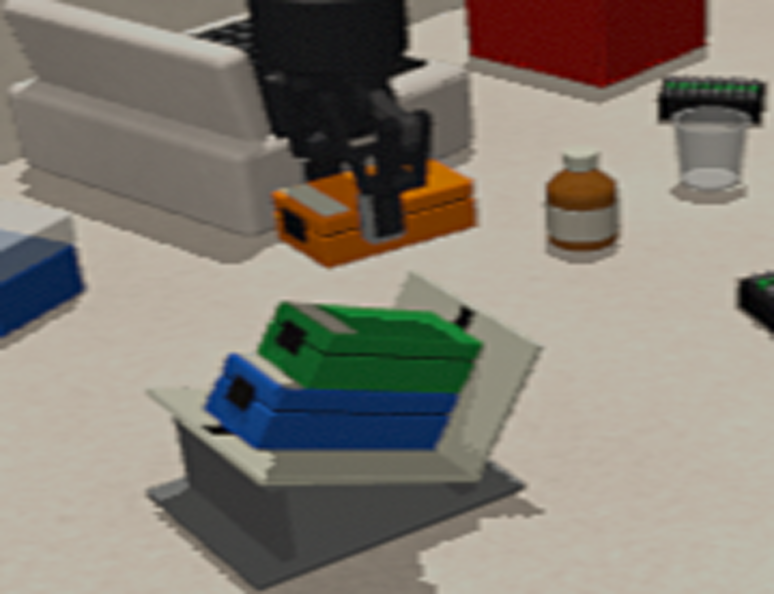

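View pics/v1.png

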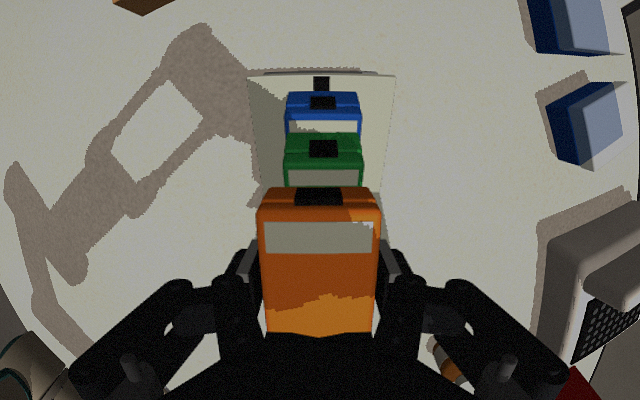

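>>> {"op": "carry_out", "data": {
  "rows": [
    [[-1, 0.15, 0, -1, 0], [-1, 0, 0, -1.5, 0], [-1, 0, 0, -1.3, 0], [-1, 0, 0, -0.7, 0], [-1, 0, 0, -0.2, 0], [-1, 0, 0, 0, 0]]
  ]
}}

```text
clock: 24.1
position: [0.5255, 0.3391, 0.1713]
ee_rot: [0.0, 0.991, -0.135, -0.0]
contact_force: [0.7, -0.5, -0.8]
width: 0.0512
```

Run:
```python
from look import *
tr()
p=look("side","w1s")
im=cv2.imread("pics/w1s.png")
im=cv2.resize(im[140:320,140:320],None,fx=4.3,fy=3.3,interpolation=cv2.INTER_CUBIC)
cv2.imwrite("pics/w1s2.png",im)
```

```text
t 24.1 pos [0.5255 0.3391 0.1713] psi -0.2706 F [ 0.68   -0.511  -0.7732] M [ 0.0022 -0.0175  0.045 ] w 0.0512 q [ 0.462   0.3878  1.4876 -0.0001  1.2666  0.7326]
out 0.017683900892657138 ty 0.0010984417087525245
```

View pics/w1s2.png

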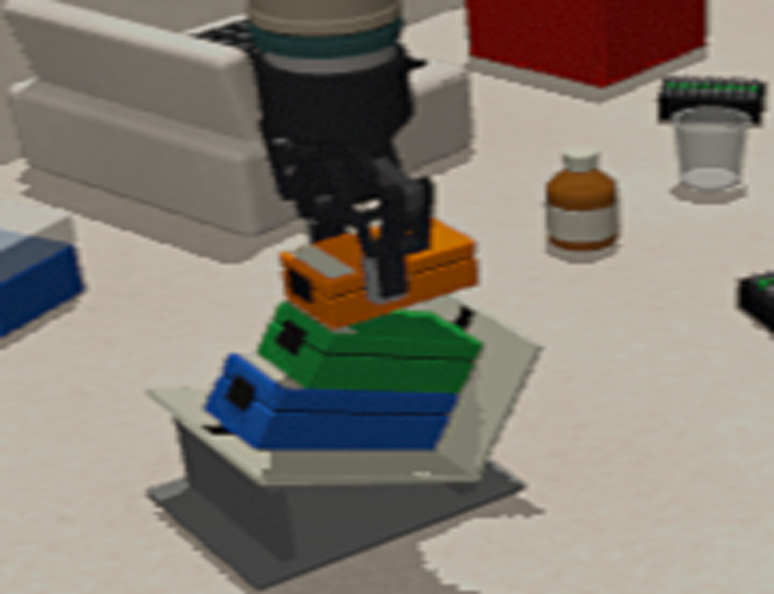

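>>> {"op": "carry_out", "data": {
  "rows": [
    [[-1, 0, 0, -0.3, 0], [-1, -0.04, -0.15, -0.2, 0], [-1, -0.05, -0.18, -0.25, 0], [-1, -0.05, -0.18, -0.25, 0], [-1, -0.05, -0.18, -0.25, 0], [-1, -0.05, -0.18, -0.25, 0], [-1, 0, 0, 0, 0]]
  ]
}}

```text
clock: 24.85
position: [0.5242, 0.331, 0.1588]
ee_rot: [-0.001, 0.991, -0.135, 0.002]
contact_force: [-1.1, -0.8, 5.7]
width: 0.0513
```

Run:
```python
from look import *
tr()
p=look("side","x1s")
im=cv2.imread("pics/x1s.png")
im=cv2.resize(im[140:320,140:320],None,fx=4.3,fy=3.3,interpolation=cv2.INTER_CUBIC)
cv2.imwrite("pics/x1s2.png",im)
```

```text
t 24.85 pos [0.5242 0.331  0.1588] psi -0.2707 F [-1.0652 -0.8436  5.6878] M [0.194  0.0606 0.0366] w 0.0513 q [0.4509 0.3863 1.523  0.0002 1.2278 0.7216]
out 0.009467882334169906 ty 0.0001751721358823846
```

View pics/x1s2.png

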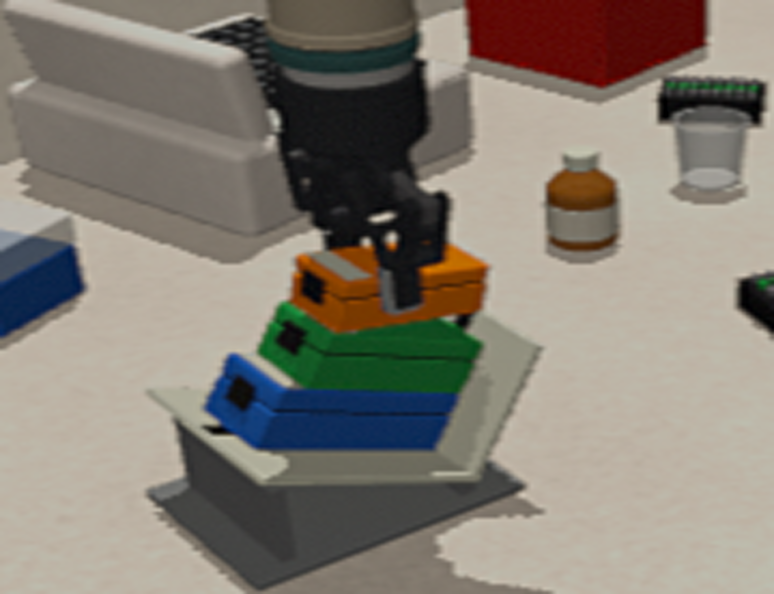

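Remaining about −10.8 mm out, −14 mm z.

>>> {"op": "carry_out", "data": {
  "rows": [
    [[-1, -0.04, -0.15, -0.22, 0], [-1, -0.04, -0.15, -0.22, 0], [-1, -0.04, -0.15, -0.22, 0], [-1, -0.04, -0.15, -0.22, 0], [-1, -0.04, -0.16, -0.22, 0], [-1, -0.04, -0.16, -0.2, 0], [-1, 0, 0, 0, 0]]
  ]
}}

```text
clock: 25.6
position: [0.522, 0.3218, 0.1459]
ee_rot: [-0.001, 0.991, -0.135, 0.002]
contact_force: [-0.8, -0.7, 5.3]
width: 0.0516
```

Run:
```python
from look import *
tr()
p=look("side","y1s")
im=cv2.imread("pics/y1s.png")
im=cv2.resize(im[140:320,140:320],None,fx=4.3,fy=3.3,interpolation=cv2.INTER_CUBIC)
cv2.imwrite("pics/y1s2.png",im)
```

```text
t 25.6 pos [0.522  0.3218 0.1459] psi -0.2708 F [-0.7503 -0.7294  5.2819] M [ 0.1955  0.06   -0.0095] w 0.0516 q [0.439  0.3864 1.5573 0.0001 1.1931 0.7097]
out 3.4210441361161864e-05 ty -0.0001667514019046214
```

View pics/y1s2.png

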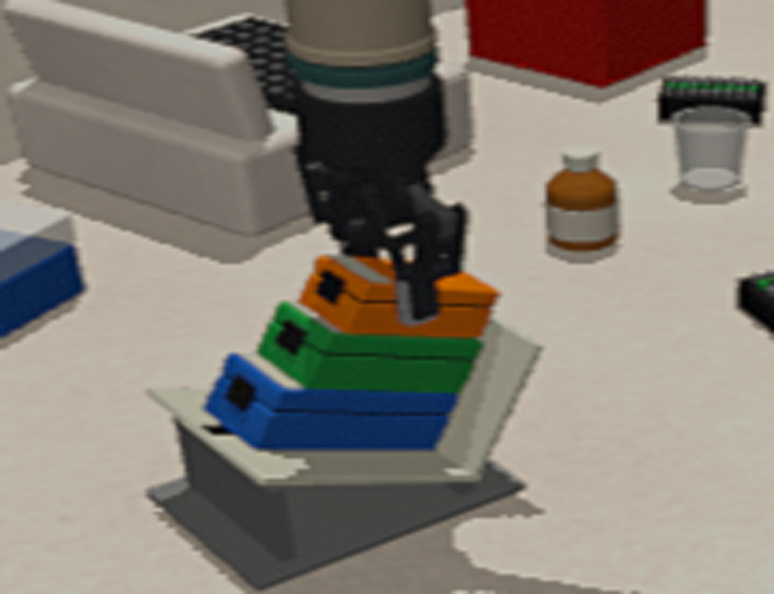

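>>> {"op": "carry_out", "data": {
  "rows": [
    [[-1, -0.04, -0.14, -0.12, 0], [-1, -0.04, -0.14, -0.1, 0], [-1, -0.04, -0.14, -0.08, 0], [-1, -0.04, -0.14, -0.08, 0], [-1, 0, 0, 0, 0]]
  ]
}}

```text
clock: 26.15
position: [0.521, 0.3177, 0.1432]
ee_rot: [-0.003, 0.991, -0.135, 0.003]
contact_force: [-1.2, 2.4, 9.4]
width: 0.0516
```

Run:
```python
from look import *
from tray import *
tr()
p=look("side","z1s");cam=camof(p,"side");w=look("wrist","z1");cw=camof(w,"wrist")
im=cv2.imread("pics/z1s.png")
im=cv2.resize(im[140:320,140:320],None,fx=4.3,fy=3.3,interpolation=cv2.INTER_CUBIC)
T=(.519,.322,1.302)
for d,col in(((0,.12,.03,0,.046),(0,0,255)),((0,.106,.028,.046,.088),(255,0,255)),((0,.092,.026,.088,.126),(255,0,0))):
    P=tray2w(T,[(a,b-.004,c) for a in d[:2] for b in(-d[2],d[2]) for c in d[3:]])
    q=(proj(P,cam)-[140,140]+.5)*[4.3,3.3]; cv2.polylines(im,[np.round(cv2.convexHull(q.astype(np.float32))).astype(int)],True,col,1)
cv2.imwrite("pics/z1s2.png",im)
iw=w["image"][:,:,::-1]
cv2.imwrite("pics/z1z.png",cv2.resize(iw[40:260,210:430],None,fx=3.5,fy=2.7,interpolation=cv2.INTER_CUBIC))
```

```text
t 26.15 pos [0.521  0.3177 0.1432] psi -0.2708 F [-1.1577  2.4321  9.4429] M [0.619  0.1285 0.0967] w 0.0516 q [0.4323 0.3827 1.5707 0.0025 1.1802 0.7022]
out -0.004132435947713431 ty -0.0003015176431270888
```

View pics/z1s2.png

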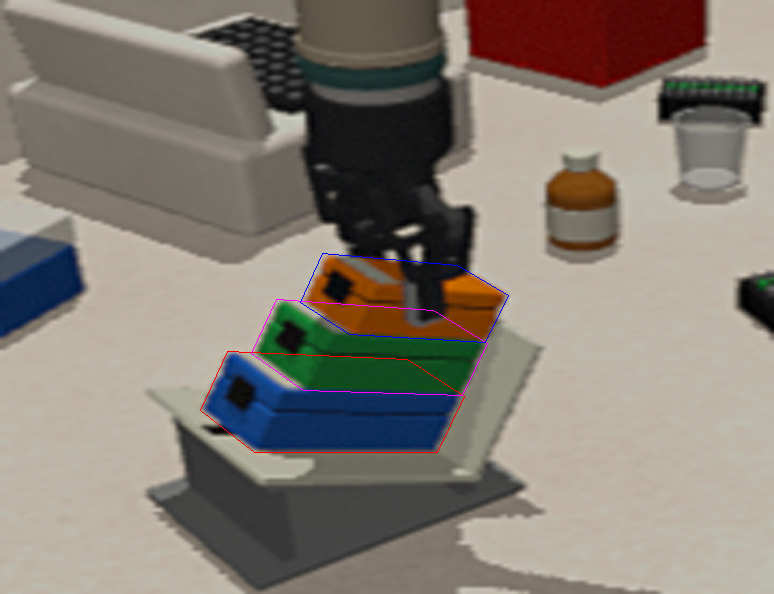

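View pics/z1z.png

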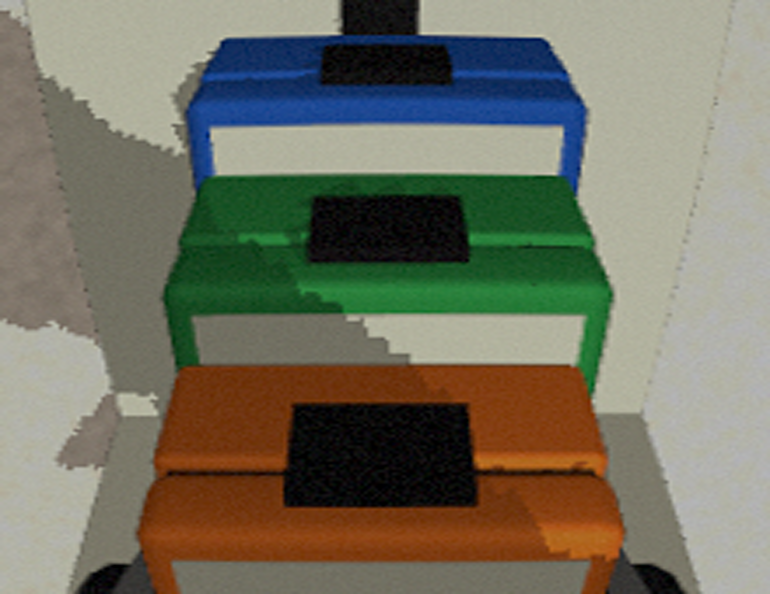

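Run:
```python
from look import *
from tray import *
p=pickle.load(open("pics/z1.pkl","rb")); cam=camof(p,"wrist")
f=lambda u,v:(210+u/3.5-.4,40+v/2.7-.4)
for n,uv,z in(("blue",(386,37),0),("greenL",(205,178),.046),("greenR",(570,176),.046),("orangeL",(183,367),.088),("orangeR",(583,367),.088)): print(n,onplane(TR,f(*uv),cam,z)*1000)
```

```text
blue [117.0643  -2.1167   0.    ]
greenL [101.9261  25.7315  46.    ]
greenR [102.487  -29.8416  46.    ]
orangeL [87.6598 24.5599 88.    ]
orangeR [ 87.6317 -26.9434  88.    ]
```

>>> {"op": "carry_out", "data": {
  "rows": [
    [[0.6, 0, 0, 0, 0], [0.6, 0, 0, 0, 0], [1, 0, 0, 0, 0], [1, 0, 0, 0, 0], [1, 0, 0, 0, 0], [1, 0, 0, 2, 0], [1, 0, 0, 4, 0], [1, 0, 0, 4, 0], [1, 0, 0, 0, 0], [1, 0, 0, 0, 0]]
  ]
}}

```text
clock: 27.25
position: [0.5195, 0.3159, 0.2409]
ee_rot: [-0.001, 0.991, -0.135, 0.001]
contact_force: [0.5, -0.9, 0.1]
width: 0.0853
```

Run:
```python
from look import *
from tray import *
tr()
p=look("side","zz1s");cam=camof(p,"side");w=look("wrist","zz1"); look("scene","zz1c")
im=cv2.imread("pics/zz1s.png")
im=cv2.resize(im[140:320,140:320],None,fx=4.3,fy=3.3,interpolation=cv2.INTER_CUBIC)
cv2.imwrite("pics/zz1s2.png",im)
```

```text
t 27.25 pos [0.5195 0.3159 0.2409] psi -0.2706 F [ 0.5241 -0.8741  0.0531] M [-0.0794  0.0064 -0.0031] w 0.0853 q [ 0.432   0.3196  1.4174 -0.0001  1.4023  0.7026]
out -0.0063507757593711635 ty 0.0006475856242252777
```

View pics/zz1s2.png

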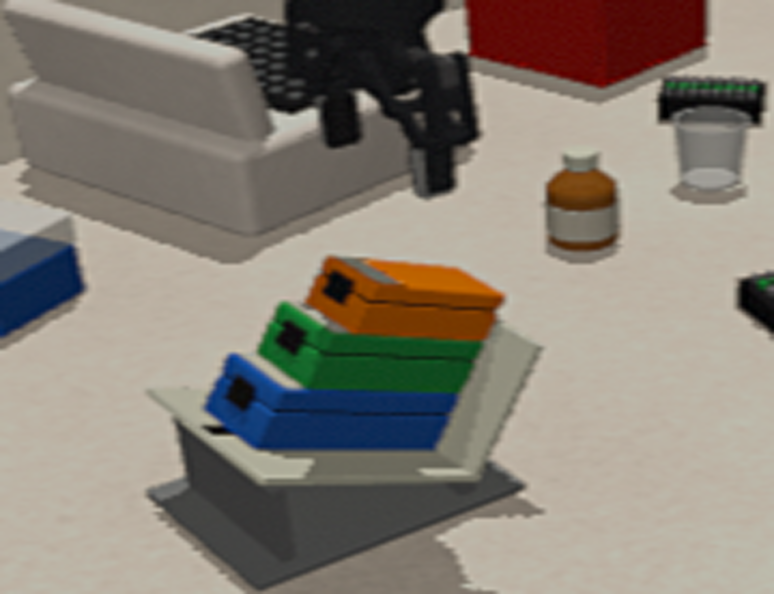

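View pics/zz1.png

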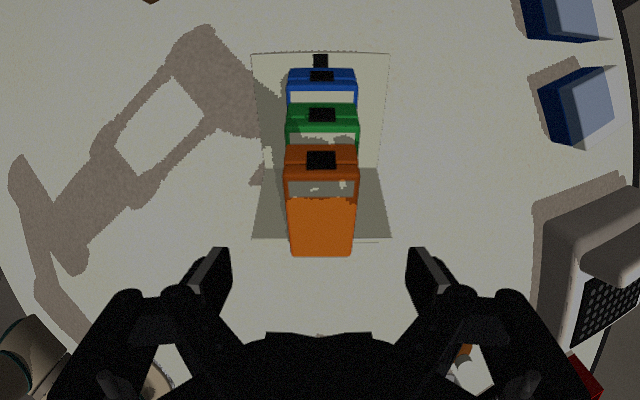

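View pics/zz1c.png

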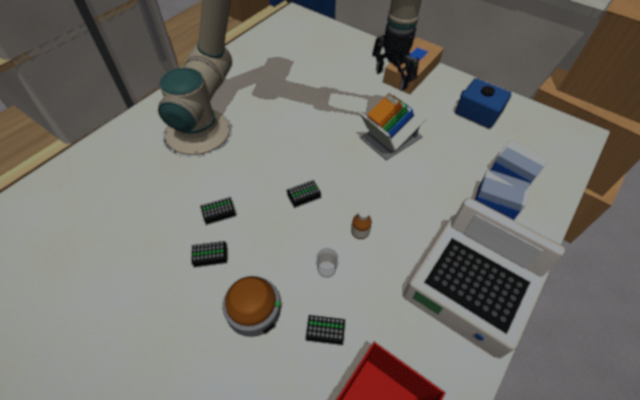

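Run:
```python
from look import *
from tray import *
p=pickle.load(open("pics/zz1.pkl","rb")); cam=camof(p,"wrist")
for uv in((291,256.5),(352,256.5)): print(onplane(TR,uv,cam,.126)*1000)
print(onplane(TR,(320,239),cam,x=0)*1000,onplane(TR,(320,55),cam)*1000)
print(manip.sign_off())
```

```text
[ -0.8738  24.1878 126.    ]
[ -0.93  -28.273 126.   ]
[  0.      -0.7802 107.1371] [129.7687  -0.702    0.    ]
the job is handed in; nothing more can be done
None
```

I stacked the three cases on the slope, blue at the bottom, then green, then orange, and handed the job in at about 27 s of the 72 s allowed. `sign_off` gave no verdict, so the result rests on my own checks.

I gripped each case across its sides toward the latch end and landed its front lower edge on the slope or on the case below. I then drew it down and back until it lay flat against the backstop, and let go before fetching the next.

- **Position:** in the last pictures all three lie flat and square with their latches facing out. They are about 1–2 mm off the stripe, and the back ends are at the backstop to within about 2 mm.
- **Bystanders:** in the last picture of the whole bench, the racks, bottle, beaker and centrifuge look to be where they started and upright. I compared these by eye and did not measure them.
- **Gripper:** it is open and stands about 10 cm above the stack. The wrist force reads near zero.

**One disagreement:** the side and wrist cameras put the stand about 4 mm apart sideways. I took a value between them and checked each case directly against the stripe. The wrist camera also read about 3 mm short along the slope, on the tray edge as well as the cases, so I treated that as a calibration offset.

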